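# Set out the conveyor drive kit

## Robot

A 6-joint arm with a two-finger parallel gripper is mounted at the origin on the work surface. World frame = base frame: x ahead of the robot, y to its left, z up, the work surface at z = 0. Lengths are in m, angles in rad, forces in N, time in s.
With the tool pointing down it reaches from about 0.425 to 0.95 m from the base axis. Payload 3.5 kg.
Tool frame: the origin (TCP) lies on the centre line of the jaws, within the pads' length; the fingertips stand 11 mm ahead of it and the grasp point (between the pads) lies 8 mm behind it; x points along the fingers, y is the direction in which the jaws open and shut, and the axes are right-handed (so a half turn about x gives the same grasp; the last joint's range is limited). The gripper opens to 85 mm and grips with 20 to 120 N. Pads are 22 mm wide; open, the fingers measure 114 mm over their backs; the gripper's body (76 mm by 85 mm) begins 54 mm behind the grasp point. The pads swing forward as they close: fully open they stand 13 mm farther back than shut.
Start: joints at [-1.288, 0.286, 1.577, -0, 1.279, -0.15], TCP at [0.283, -0.613, 0.242] pointing down, gripper open.
Joint ranges: [-2.77, 2.77], [-0.9, 2.22], [0.21, 2.48], [-1.53, 4.67], [0.24, 2.81], [-2.84, 2.84]. Speed limits (rad/s): [2.79, 2.79, 3.14, 3.14, 3.14, 3.14].

## Interface

Orientations are given as a unit quaternion [x, y, z, w].
In Python, from plant import ctrl gives the robot as it stands. The module is installed in compiled form; this text tells all that it offers.
- The arm moves only by the tool drive_tool, never from a script. Its argument "series" is a list of rows, each a list of 2 entries, a list of its own where there are three numbers: the shift along the tool's x, y, z in units of 50 mm (1.0 is 50 mm), then the turn, a rotation vector about the tool's x, y, z in degrees. A call has 1 to 5 rows; each row shifts and turns the pose as measured when the row begins, along the tool's axes as they then stand; what a row does not reach is not made up. A row lasts 1/10 s, in which the tool goes at most 50 mm and 8.59 degrees, less where a joint would pass 70% of its speed; a pose out of reach is approached as far as the arm can. A call is refused whole if a number of a shift passes 1 or a number of a turn 8.59, either way. A call with a gripper value outside its range is refused whole. "grip" is the gripper's target within -1 to 1 (fully open at 1, half-way at 0, shut at -1), set as the call begins (left out, the last holds). The fingers move at their own pace and stop on an object; "newtons" is the grip in N (left out, the last holds). Time passes only in rows, so rows that do not move let the fingers close. It gives the time, the measured TCP pose, the force and the opening at its end, in the units of the state.
- ctrl.get_state(): the state, without advancing time (a new reading comes with each control period).
- ctrl.read_camera(name): name is "scene" or "top"; returns a dict with "img" (384x512x3 uint8, red, green, blue), "camera_matrix" (3x3 intrinsics, pixels), "R" (3x3) and "t" (3): a world point X has camera coordinates R X + t. Camera axes: x right, y down, z forward; pixel columns grow to the right and rows downward; lengths in m; the calibration is good to about 2 mm. A picture is of the moment at which its call begins. There is no depth.
- ctrl.sign_off(): hands the job in, once; it reports no verdict.
The state is a dict: "time": time; "qpos": joint angles; "dq": joint speeds; "joint_efforts": joint torques, N m; "eef_pos": TCP position; "tcp_rot": TCP orientation; "contact_force": force on the tool from outside, world axes, zero at the start; "wrist_torque": the same for the moment, N m; "opening": opening from 0.0 (shut) to 1.0 (fully open).
Only numpy, scipy, OpenCV 4.12 (cv2) and the standard library are available. Lean on these libraries where they do the work, as an engineer would, in place of code of your own. Each camera call takes 0.05 s, during which the arm holds its last target.

## Task

Set out the conveyor drive kit on the grey board, every part upright and in this order: the green bearing block centred on the blue pad, the motor centred on the yellow pad, the coupling on the board midway between the two pads, then the orange encoder straight behind the coupling (on the side away from the robot, square to the line of the pads) with a 40 mm gap between them. Last, stand the brass bushing flange down in the middle of the bearing block's top. Lower the encoder gently rather than dropping it, and leave the white bushing where it is.

Things in the scene. Friction and masses are not known exactly. Their poses are not given: they have to be found in the camera images.
- board: Fixed grey board, 200 mm (x) by 320 mm (y), 8 mm thick. Origin: centre of its underside; x points away from the robot, y to the robot's left. The pads' centres are at x = -45 mm and y = +110 or -110 mm; which pad is on which side varies; the point midway between them (x = -45 mm, y = 0) is not marked, and straight behind it means along the board's +x.
- blue_pad: Fixed blue square pad on the board, 72 x 72 mm, 2 mm thick (upper face at height 10 mm). Origin: centre of its underside; axes parallel to the board's.
- yellow_pad: Fixed yellow square pad on the board, 72 x 72 mm, 2 mm thick (upper face at height 10 mm). Origin: centre of its underside; axes parallel to the board's.
- block: Loose green bearing block, 60 mm (its x) by 44 mm (its y) by 36 mm high, flat top, a round steel bearing face on each long side; about 0.35 kg. Origin: centre of the underside, z up. It may end at any yaw.
- motor: Loose square motor, 42 x 42 mm (its x and y), body 48 mm high, black between two aluminium ends, standing with its 8 mm shaft pointing up from the top to 63 mm; about 0.3 kg. Origin: centre of the underside, z up. It may end at any yaw.
- coupling: Loose shaft coupling standing on end: aluminium cylinder 36 mm across and 44 mm high with a red band round its middle; about 0.12 kg. Origin: centre of the underside, z up.
- encoder: Loose encoder: orange cylinder 40 mm across and 30 mm high with a steel hub 18 mm across on top up to 35 mm; about 0.1 kg. Origin: centre of the underside, z up.
- brass_bushing: Loose brass flanged bushing standing on its flange: flange 38 mm across and 5 mm thick, above it a barrel 26 mm across up to 25 mm height (black dot on top marks the bore). Origin: centre of the underside, z up. About 0.09 kg.
- white_bushing: Loose white plastic flanged bushing standing on its flange: flange 38 mm across and 5 mm thick, above it a barrel 26 mm across up to 25 mm height (black dot on top marks the bore). Origin: centre of the underside, z up. Not part of the kit: it stays where it is.

How it is judged:
By the outcome, as a careful person would: the job done as asked, in the order asked, and still so for the second after the job is handed in, with the robot touching nothing.
It also fails if it takes over 120 s, if anything falls off the work surface, if the arm or the gripper's body presses on something with over 40 N, if the wrist force passes 120 N, or if a joint passes its speed limit or range.

## Working session

There is one attempt and no reset: what is moved stays moved. The work goes in short steps, Python scripts to look and compute and a tool call to move; the robot and the scene stay as the last step left them, time stands still between calls to the robot, and variables do not carry over. Pictures are saved under pics/ and viewed, and the job is handed in when it is done.

Besides the shell and the picture viewer there is one more tool, called after "Call:" as a command line: name --argument value ..., lists and objects as JSON in quotes. drive_tool: Moves the arm, as the interface text tells. Its arguments: {"type":"object","properties":{"series":{"type":"array"},"grip":{"type":"number"},"newtons":{"type":"number"}},"required":["series"]}

```bash
mkdir -p pics; cat > h.py <<'E'
import numpy as np, cv2
from plant import ctrl
def shot(cam,name):
    d=ctrl.read_camera(cam); cv2.imwrite(f'pics/{name}.png',cv2.cvtColor(d['img'],cv2.COLOR_RGB2BGR)); return d
def ray(d,u,v,z):
    K,R,t=map(np.array,(d['camera_matrix'],d['R'],d['t']))
    c=-R.T@t; r=R.T@np.linalg.solve(K,np.array([u,v,1.])); return c+r*(z-c[2])/r[2]
def proj(d,X):
    K,R,t=map(np.array,(d['camera_matrix'],d['R'],d['t']))
    p=K@(R@np.array(X)+t); return p[:2]/p[2]
E
python3 - <<'E'
from h import *
for c in('top','scene'):
    d=shot(c,c+'0'); print(c,d['camera_matrix'],-np.array(d['R']).T@d['t'],d['R'])
print(ctrl.get_state())
E
```

```text
top [[362.76160295   0.         244.92756277]
 [  0.         362.76160295 195.01815455]
 [  0.           0.           1.        ]] [ 0.37144989 -0.01298675  0.847264  ] [[ 0.00181516 -0.99999677  0.00177699]
 [-0.98931496 -0.00205482 -0.14577957]
 [ 0.14578275 -0.00149339 -0.9893155 ]]
scene [[455.31264926   0.         256.34352138]
 [  0.         455.31264926 188.08418682]
 [  0.           0.           1.        ]] [1.39613099 0.18980724 0.80736113] [[-0.22168444  0.97511464  0.00272828]
 [ 0.62435972  0.14409118 -0.76773216]
 [-0.74901999 -0.16849085 -0.64076508]]
{'time': 0.1, 'qpos': array([-1.28800979e+00,  2.87089617e-01,  1.57800729e+00, -1.28917426e-05,
        1.27863148e+00, -1.50010893e-01]), 'dq': array([ 0.00051354, -0.0004277 , -0.00265543,  0.00200997,  0.00027208,
        0.00032092]), 'joint_efforts': array([ 6.97226569e-04, -4.07297945e+01, -2.93700063e+01, -1.42753374e-04,
        3.44039167e-03,  6.07063754e-06]), 'eef_pos': array([ 0.28296023, -0.61220251,  0.24108975]), 'tcp_rot': array([-0.69055983, -0.15257988,  0.69066872, -0.15107359]), 'contact_force': array([ 0.23194583, -0.53665921,  0.44010205]), 'wrist_torque': array([ 0.0208819 , -0.00987061,  0.00896435]), 'opening': 1.000015648494691}
```

View pics/top0.png

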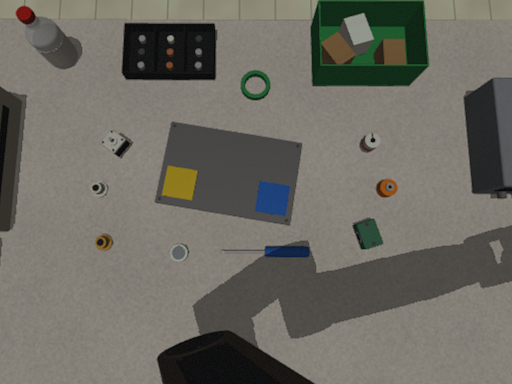

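View pics/scene0.png

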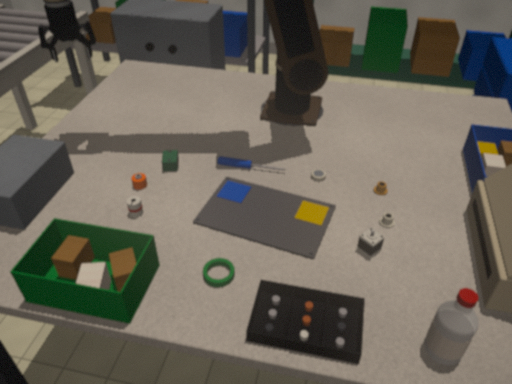

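```bash
python3 - <<'E'
import cv2,numpy as np
t=cv2.imread('pics/top0.png');s=cv2.imread('pics/scene0.png')
def z(im,u,v,r=22): return cv2.resize(im[v-r:v+r,u-r:u+r],(256,256),interpolation=cv2.INTER_NEAREST)
a=np.hstack([z(t,116,143),z(t,372,142),z(t,388,188)]);b=np.hstack([z(t,368,234),z(t,104,242),z(t,179,252)])
cv2.imwrite('pics/z1.png',np.vstack([a,b]))
a=np.hstack([z(s,371,240),z(s,135,205),z(s,139,181)]);b=np.hstack([z(s,170,160),z(s,381,187),z(s,388,219)])
cv2.imwrite('pics/z2.png',np.vstack([a,b]))
E
```

```text
(no output)
```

View pics/z1.png

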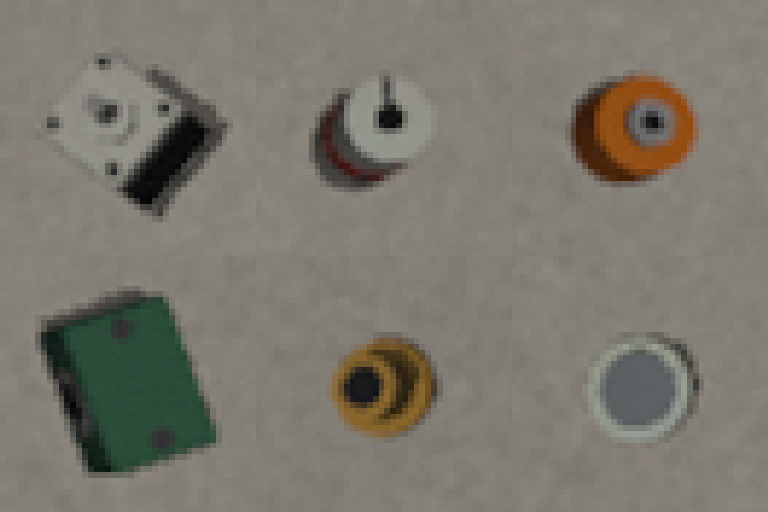

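View pics/z2.png

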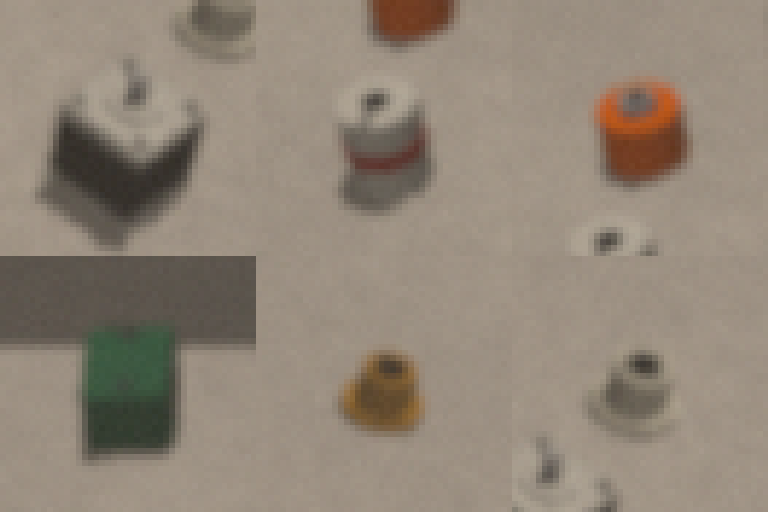

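```bash
cat >> h.py <<'E'
def comps(d,lo,hi,near,r=25,S=6,name=None):
    """largest HSV-mask blob near pixel; upsampled; returns contour in original px"""
    u0,v0=near; im=d['img'][v0-r:v0+r,u0-r:u0+r]
    im=cv2.resize(im,None,fx=S,fy=S,interpolation=cv2.INTER_CUBIC)
    h=cv2.cvtColor(im,cv2.COLOR_RGB2HSV); m=cv2.inRange(h,lo,hi)
    m=cv2.morphologyEx(m,cv2.MORPH_CLOSE,np.ones((5,5),np.uint8))
    if name: cv2.imwrite(f'pics/{name}.png',np.hstack([im[:,:,::-1],cv2.merge([m]*3)]))
    cs,_=cv2.findContours(m,cv2.RETR_EXTERNAL,cv2.CHAIN_APPROX_NONE)
    c=max(cs,key=cv2.contourArea)[:,0].astype(float)
    return (c+.5)/S-.5+[u0-r,v0-r]
def onplane(d,c,z): return np.array([ray(d,u,v,z)[:2] for u,v in c])
def rect(P):
    (c,s,a)=cv2.minAreaRect((P*1000).astype(np.float32)); M=cv2.moments((P*1e4).astype(np.float32)); cm=np.array([M['m10'],M['m01']])/M['m00']/10
    return dict(c=np.round(c,1),cm=np.round(cm,1),s=np.round(s,1),a=round(a,1))
E
python3 - <<'E'
from h import *
for cam,px in(('top',dict(y=(180,183),b=(272,198),g=(368,234),o=(388,188),br=(104,242),m=(116,143),c=(372,142),w=(99,188))),('scene',dict(y=(312,212),b=(235,190),g=(170,160),o=(139,181),br=(381,187),m=(371,240),c=(135,205),w=(388,219)))):
    d=ctrl.read_camera(cam)
    for k in px:
        u,v=px[k]; p=[]
        r=3
        print(cam,k,[cv2.cvtColor(d['img'][v+a:v+a+1,u+b:u+b+1],cv2.COLOR_RGB2HSV)[0,0].tolist() for a,b in((0,0),(-5,0),(5,0),(0,-5),(0,5),(-9,9),(12,0))])
E
```

```text
top y [[25, 208, 142], [25, 208, 141], [25, 200, 144], [24, 200, 143], [25, 208, 142], [24, 203, 143], [25, 200, 144]]
top b [[109, 189, 124], [109, 190, 122], [108, 196, 122], [109, 189, 124], [109, 192, 122], [108, 196, 122], [108, 189, 123]]
top g [[73, 112, 75], [72, 114, 76], [73, 112, 75], [72, 109, 77], [72, 104, 76], [36, 22, 117], [72, 112, 75]]
top o [[20, 7, 105], [9, 74, 128], [14, 217, 148], [14, 212, 147], [10, 90, 128], [20, 23, 133], [18, 25, 134]]
top br [[18, 164, 129], [19, 167, 61], [18, 168, 70], [90, 10, 25], [19, 168, 112], [19, 27, 131], [18, 24, 127]]
top m [[23, 19, 110], [21, 18, 138], [30, 16, 146], [25, 19, 148], [30, 16, 128], [18, 24, 137], [20, 25, 92]]
top c [[45, 16, 98], [30, 14, 72], [34, 16, 127], [33, 16, 148], [33, 16, 147], [19, 27, 134], [16, 25, 134]]
top w [[28, 25, 132], [25, 31, 100], [19, 31, 66], [110, 29, 26], [27, 35, 72], [21, 25, 135], [21, 25, 135]]
scene y [[24, 252, 164], [24, 255, 163], [24, 240, 165], [24, 240, 166], [24, 244, 165], [17, 52, 94], [15, 50, 92]]
scene b [[110, 179, 135], [110, 176, 135], [110, 179, 134], [110, 172, 135], [110, 183, 134], [11, 36, 113], [125, 38, 88]]
scene g [[65, 61, 80], [64, 80, 89], [58, 49, 62], [63, 81, 85], [66, 78, 85], [14, 42, 91], [17, 46, 128]]
scene o [[11, 205, 158], [8, 29, 107], [11, 183, 114], [10, 202, 153], [10, 169, 104], [16, 46, 156], [14, 43, 160]]
scene br [[17, 143, 109], [18, 98, 107], [17, 139, 103], [17, 133, 117], [16, 82, 131], [16, 41, 157], [16, 41, 157]]
scene m [[18, 42, 165], [19, 39, 105], [23, 32, 95], [19, 40, 135], [17, 38, 173], [17, 44, 161], [16, 52, 54]]
scene c [[20, 33, 115], [19, 38, 128], [5, 104, 93], [17, 41, 112], [9, 56, 95], [16, 42, 157], [17, 40, 102]]
scene w [[16, 46, 132], [18, 51, 85], [17, 49, 119], [20, 53, 96], [17, 45, 148], [16, 40, 160], [16, 44, 162]]
```

```bash
python3 - <<'E'
from h import *
d=ctrl.read_camera('top')
Q=[('y',(180,183),(18,110,60),(32,255,255),.010),('b',(272,198),(98,105,60),(118,255,255),.010),('g',(368,234),(55,60,62),(90,255,255),.036),
('o',(388,188),(4,150,115),(20,255,255),.030),('br',(104,242),(12,90,20),(25,255,255),.004),('m',(116,143),(22,0,118),(60,21,255),.048),('c',(372,142),(24,0,118),(60,20,255),.044)]
V=[]
for k,n,lo,hi,z in Q:
    c=comps(d,lo,hi,n,name='m_'+k); V.append(cv2.resize(cv2.imread(f'pics/m_{k}.png'),(400,200)))
    P=onplane(d,c,z); r=rect(P); (cc,rad)=cv2.minEnclosingCircle((P*1000).astype(np.float32)); print(k,r,np.round(cc,1),round(rad,1))
V.append(V[0]*0)
cv2.imwrite('pics/masks.png',cv2.resize(np.vstack([np.hstack(V[i:i+2]) for i in(0,2,4,6)]),(800,600) if 0 else (600,600)))
E
```

```text
y {'c': array([524.5, 139.3]), 'cm': array([524.6, 139.4]), 's': array([74. , 73.6]), 'a': 80.4} [524.6 139.5] 50.5
b {'c': array([488. , -77.5]), 'cm': array([487.9, -77.4]), 's': array([73.1, 73. ]), 'a': 80.3} [487.8 -77.3] 50.2
g {'c': array([ 404.8, -291.3]), 'cm': array([ 404.7, -291.7]), 's': array([57.8, 42.6]), 'a': 18.2} [ 404.8 -291.4] 34.5
o {'c': array([ 511.3, -341.9]), 'cm': array([ 511.1, -342. ]), 's': array([37.4, 37.8]), 'a': 23.8} [ 511.  -342.1] 19.3
br {'c': array([385.3, 311.5]), 'cm': array([385.5, 311.7]), 's': array([38. , 39.2]), 'a': 27.2} [385.7 312. ] 20.4
m {'c': array([614.4, 288.9]), 'cm': array([613.3, 287.6]), 's': array([42.7, 43. ]), 'a': 52.8} [613.4 288.7] 28.3
c {'c': array([ 617.9, -306.6]), 'cm': array([ 617. , -306.1]), 's': array([35.5, 33.9]), 'a': 87.3} [ 618.5 -306.3] 18.2
```

View pics/masks.png

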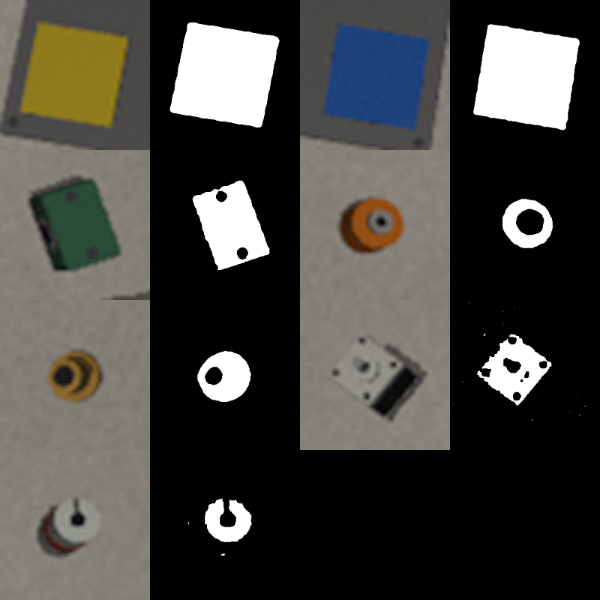

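```bash
cat >> h.py <<'E'
from scipy.spatial.transform import Rotation as Ro
def plan(xyz,yaw=None,nrot=0,vmax=45):
    """tool-down target. yaw=jaw axis direction deg (mod 180). rotation evenly over first rows at <=8.5deg"""
    s=ctrl.get_state(); R=Ro.from_quat(s['tcp_rot']); p=s['eef_pos']*1000; M=R.as_matrix()
    cur=np.degrees(np.arctan2(M[1,1],M[0,1])); 
    if yaw is None: yaw=cur
    dy=(yaw-cur+90)%180-90
    y=np.radians(cur+dy); xt=np.array([0,0,-1.]); yt=np.array([np.cos(y),np.sin(y),0]); T=np.column_stack([xt,yt,np.cross(xt,yt)])
    rv=np.degrees((R.inv()*Ro.from_matrix(T)).as_rotvec()); D=np.array(xyz,float)-p
    print('t',round(s['time'],2),'p',np.round(p,1),'jaw',round(cur,1),'q',np.round(s['qpos'],2),'F',np.round(s['contact_force'],1),'open',round(s['opening'],3))
    n=int(max(np.ceil(np.linalg.norm(D)/vmax),np.ceil(np.abs(rv).max()/8.5),1))
    print('D',np.round(D,1),'rv',np.round(rv,1),'rows',n)
    for i in range(n):
        Ri=R*Ro.from_rotvec(np.radians(rv*i/n)); 
        print([np.round(Ri.inv().apply(D/n)/50,2).tolist(),np.round(rv/n,1).tolist()],end=',\n' if i%5==4 else ', ')
    print()
E
python3 - <<'E'
from h import *
d=ctrl.read_camera('top')
c=comps(d,(55,60,62),(90,255,255),(368,234)); P=onplane(d,c,.036)
print(cv2.boxPoints(cv2.minAreaRect((P*1000).astype(np.float32))))
c=comps(d,(22,0,118),(60,21,255),(116,143)); P=onplane(d,c,.048)
print(cv2.boxPoints(cv2.minAreaRect((P*1000).astype(np.float32))))
# scene cross-check pads
s=ctrl.read_camera('scene')
for n,lo,hi in(((312,212),(18,120,60),(32,255,255)),((235,190),(98,100,60),(118,255,255))):
    print(rect(onplane(s,comps(s,lo,hi,n,name='sc%d'%n[0]),.010)))
print(Ro.from_quat(ctrl.get_state()['tcp_rot']).as_matrix().round(3))
plan([405,-291.5,120],-71.8)
E
```

```text
[[ 370.5589  -280.18854]
 [ 384.05463 -320.71234]
 [ 438.93726 -302.4347 ]
 [ 425.44153 -261.9109 ]]
[[584.44794 284.7433 ]
 [618.8222  258.80676]
 [643.8515  291.97864]
 [609.47723 317.91516]]
{'c': array([526.1, 139.6]), 'cm': array([526.2, 139.5]), 's': array([74.5, 77.2]), 'a': 80.6}
{'c': array([489.7, -77. ]), 'cm': array([489.8, -76.9]), 's': array([72.9, 73.7]), 'a': 80.5}
[[-0.     0.419 -0.908]
 [ 0.001 -0.908 -0.419]
 [-1.    -0.001 -0.   ]]
t 0.35 p [ 283.1 -612.6  242. ] jaw -65.2 q [-1.29  0.29  1.58 -0.    1.28 -0.15] F [-0.1  0.2 -0.4] open 1.002
D [ 121.9  321.1 -122. ] rv [ 6.6 -0.   0. ] rows 9
[[0.27, -0.53, -0.55], [0.7, -0.0, 0.0]], [[0.27, -0.54, -0.54], [0.7, -0.0, 0.0]], [[0.27, -0.55, -0.53], [0.7, -0.0, 0.0]], [[0.27, -0.55, -0.52], [0.7, -0.0, 0.0]], [[0.27, -0.56, -0.52], [0.7, -0.0, 0.0]],
[[0.27, -0.57, -0.51], [0.7, -0.0, 0.0]], [[0.27, -0.57, -0.5], [0.7, -0.0, 0.0]], [[0.27, -0.58, -0.5], [0.7, -0.0, 0.0]], [[0.27, -0.59, -0.49], [0.7, -0.0, 0.0]],
```

Call:
drive_tool --series '[[[0.27, -0.53, -0.55], [0.7, 0, 0]], [[0.27, -0.54, -0.54], [0.7, 0, 0]], [[0.27, -0.55, -0.53], [0.7, 0, 0]], [[0.27, -0.55, -0.52], [0.7, 0, 0]], [[0.27, -0.56, -0.52], [0.7, 0, 0]]]' --grip 1 --newtons 40

```text
time: 0.85
eef_pos: [0.3516, -0.4355, 0.1748]
tcp_rot: [0.696, 0.124, -0.695, 0.13]
contact_force: [-0.2, -0.4, 0.9]
opening: 1.0
```

Call:
drive_tool --series '[[[0.27, -0.57, -0.51], [0.7, 0, 0]], [[0.27, -0.57, -0.5], [0.7, 0, 0]], [[0.27, -0.58, -0.5], [0.7, 0, 0]], [[0.27, -0.59, -0.49], [0.7, 0, 0]]]'

```text
time: 1.25
eef_pos: [0.4089, -0.288, 0.1186]
tcp_rot: [0.7, 0.105, -0.697, 0.113]
contact_force: [-0.2, 1.0, -0.1]
opening: 0.998
```

```bash
python3 -c "
from h import *
plan([405,-291.5,80],-71.8)"
```

```text
t 1.25 p [ 408.9 -288.   118.6] jaw -72.3 q [-0.82  0.04  2.1  -0.    0.99  0.45] F [-0.2  1.  -0.1] open 0.998
D [ -3.9  -3.5 -38.6] rv [-0.5 -0.1 -0.7] rows 1
[[0.77, 0.03, 0.1], [-0.5, -0.1, -0.7]],
```

Call:
drive_tool --series '[[[0.7, 0.03, 0.1], [-0.5, 0, -0.5]], [[0, 0, 0], [0, 0, 0]]]'

```text
time: 1.45
eef_pos: [0.4053, -0.2855, 0.0814]
tcp_rot: [0.698, 0.115, -0.698, 0.114]
contact_force: [-0.8, -0.4, 0.4]
opening: 1.002
```

```bash
python3 -c "
from h import *
shot('top','t1');shot('scene','s1')
plan([405,-291.5,14],-71.8)"
```

```text
t 1.55 p [ 407.8 -288.9   86. ] jaw -71.5 q [-0.82  0.09  2.12  0.    0.92  0.43] F [ 0.5 -0.4  0.2] open 0.996
D [ -2.8  -2.6 -72. ] rv [ 0.3 -0.3 -0.4] rows 2
[[0.72, 0.01, 0.04], [0.2, -0.1, -0.2]], [[0.72, 0.01, 0.04], [0.2, -0.1, -0.2]],
```

View pics/t1.png

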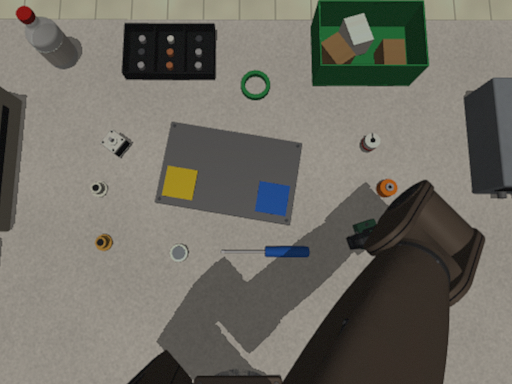

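View pics/s1.png

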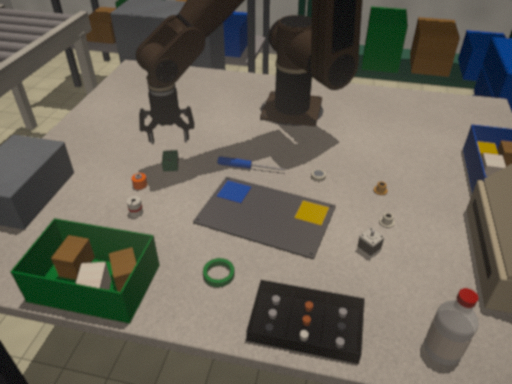

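Call:
drive_tool --series '[[[0, 0, 0], [0, 0, 0]]]'

```text
time: 1.65
eef_pos: [0.4086, -0.2904, 0.0879]
tcp_rot: [0.701, 0.11, -0.695, 0.117]
contact_force: [0.9, -1.0, 1.1]
opening: 0.998
```

Call:
drive_tool --series '[[[0, 0, 0], [0, 0, 0]]]'

```text
time: 1.75
eef_pos: [0.4093, -0.2918, 0.0896]
tcp_rot: [0.701, 0.109, -0.695, 0.117]
contact_force: [0.5, -0.9, -0.2]
opening: 1.002
```

```bash
python3 -c "
from h import *
for i in range(4):
  s=ctrl.get_state();print(s['time'],s['eef_pos'],s['qpos']);ctrl.read_camera('top')
plan([405,-291.5,14],-71.8)"
```

```text
1.75 [ 0.40928806 -0.29179942  0.08961652] [-8.21967404e-01  8.62345765e-02  2.11419414e+00  1.29379352e-03
  9.25927280e-01  4.26869291e-01]
1.8 [ 0.40952087 -0.2921687   0.08997015] [-8.22127704e-01  8.59890363e-02  2.11368475e+00  1.28427568e-03
  9.25615288e-01  4.26835566e-01]
1.85 [ 0.40938163 -0.29192115  0.08966382] [-8.22000144e-01  8.62107656e-02  2.11411931e+00  1.30366515e-03
  9.25500601e-01  4.26803978e-01]
1.9 [ 0.40913755 -0.29153734  0.08924558] [-8.21840297e-01  8.64554017e-02  2.11477492e+00  1.32374489e-03
  9.25525692e-01  4.26801288e-01]
t 1.95 p [ 408.9 -291.2   88.8] jaw -71.6 q [-0.82  0.09  2.12  0.    0.93  0.43] F [ 0.6  0.1 -0.8] open 1.001
D [ -3.9  -0.3 -74.8] rv [ 0.2 -0.4 -0.7] rows 2
[[0.75, -0.02, 0.04], [0.1, -0.2, -0.4]], [[0.75, -0.01, 0.04], [0.1, -0.2, -0.4]],
```

Call:
drive_tool --series '[[[0.5, -0.02, 0.04], [0.1, 0, -0.4]], [[0.4, 0, 0.04], [0, 0, 0]], [[0.25, 0, 0], [0, 0, 0]], [[0.12, 0, 0], [0, 0, 0]], [[0.02, 0, 0], [0, 0, 0]]]'

```text
time: 2.45
eef_pos: [0.4068, -0.2944, 0.0249]
tcp_rot: [0.702, 0.109, -0.694, 0.115]
contact_force: [-0.3, 0.3, -0.3]
opening: 0.999
```

```bash
python3 -c "
from h import *
plan([405,-291.5,14],-71.8)"
```

```text
t 2.45 p [ 406.8 -294.4   24.9] jaw -71.8 q [-0.83  0.2   2.13  0.01  0.79  0.42] F [-0.3  0.3 -0.3] open 0.999
D [ -1.8   2.9 -10.9] rv [ 0.  -0.5 -0.6] rows 1
[[0.22, -0.07, 0.02], [0.0, -0.5, -0.6]],
```

Call:
drive_tool --series '[[[0.15, -0.07, 0.02], [0, -0.5, -0.5]], [[0.02, 0, 0], [0, 0, 0]], [[0, 0, 0], [0, 0, 0]]]'

```text
time: 2.75
eef_pos: [0.4055, -0.2919, 0.0169]
tcp_rot: [0.699, 0.111, -0.698, 0.113]
contact_force: [-0.1, -0.6, 0.2]
opening: 1.0
```

```bash
python3 -c "
from h import *
plan([405,-291.5,14],-71.8)"
```

```text
t 2.75 p [ 405.5 -291.9   16.9] jaw -71.8 q [-0.83  0.22  2.13 -0.    0.79  0.43] F [-0.1 -0.6  0.2] open 1.0
D [-0.5  0.4 -2.9] rv [ 0.  -0.  -0.2] rows 1
[[0.06, -0.01, 0.01], [0.0, -0.0, -0.2]],
```

Call:
drive_tool --series '[[[0.04, 0, 0], [0, 0, 0]], [[0, 0, 0], [0, 0, 0]], [[0, 0, 0], [0, 0, 0]], [[0, 0, 0], [0, 0, 0]], [[0, 0, 0], [0, 0, 0]]]' --grip -1 --newtons 50

```text
time: 3.25
eef_pos: [0.4065, -0.2928, 0.0161]
tcp_rot: [0.699, 0.11, -0.697, 0.114]
contact_force: [0.2, 0.3, -0.8]
opening: 0.506
```

Call:
drive_tool --series '[[[0, 0, 0], [0, 0, 0]], [[0, 0, 0], [0, 0, 0]], [[0, 0, 0], [0, 0, 0]]]'

```text
time: 3.55
eef_pos: [0.4065, -0.2928, 0.0161]
tcp_rot: [0.699, 0.11, -0.697, 0.114]
contact_force: [0.6, -0.2, 0.1]
opening: 0.509
```

```bash
python3 -c "
from h import *
plan([488,-77.4,100],-71.8)"
```

```text
t 3.55 p [ 406.5 -292.8   16.1] jaw -71.8 q [-0.83  0.22  2.13 -0.    0.78  0.43] F [ 0.6 -0.2  0.1] open 0.509
D [ 81.5 215.4  83.9] rv [ 0.  -0.1 -0.4] rows 6
[[-0.28, -0.6, -0.48], [0.0, -0.0, -0.1]], [[-0.28, -0.6, -0.48], [0.0, -0.0, -0.1]], [[-0.28, -0.6, -0.48], [0.0, -0.0, -0.1]], [[-0.28, -0.6, -0.48], [0.0, -0.0, -0.1]], [[-0.28, -0.6, -0.48], [0.0, -0.0, -0.1]],
[[-0.28, -0.6, -0.48], [0.0, -0.0, -0.1]],
```

Call:
drive_tool --series '[[[-0.4, 0, 0], [0, 0, 0]], [[-0.7, 0, 0], [0, 0, 0]], [[-0.6, -0.2, -0.2], [0, 0, 0]], [[-0.1, -0.6, -0.5], [0, 0, 0]], [[0, -0.7, -0.6], [0, 0, 0]]]'

```text
time: 4.05
eef_pos: [0.4418, -0.2, 0.1056]
tcp_rot: [-0.698, -0.11, 0.699, -0.109]
contact_force: [0.1, 0.5, -3.4]
opening: 0.505
```

```bash
python3 -c "
from h import *
plan([489.1,-77,80],-71.8,vmax=35)"
```

```text
t 4.05 p [ 441.8 -200.   105.6] jaw -72.3 q [-0.63  0.03  2.14 -0.    0.98  0.63] F [ 0.1  0.5 -3.4] open 0.505
D [ 47.3 123.  -25.6] rv [-0.5  0.1  0.1] rows 4
[[0.13, -0.51, -0.41], [-0.1, 0.0, 0.0]], [[0.13, -0.51, -0.41], [-0.1, 0.0, 0.0]], [[0.13, -0.51, -0.41], [-0.1, 0.0, 0.0]], [[0.13, -0.51, -0.42], [-0.1, 0.0, 0.0]],
```

Call:
drive_tool --series '[[[0.13, -0.55, -0.44], [-0.1, 0, 0]], [[0.13, -0.55, -0.44], [-0.1, 0, 0]], [[0.13, -0.45, -0.36], [-0.1, 0, 0]], [[0.08, -0.2, -0.17], [-0.1, 0, 0]], [[0.02, -0.04, -0.04], [0, 0, 0]]]'

```text
time: 4.55
eef_pos: [0.4822, -0.0827, 0.0781]
tcp_rot: [-0.696, -0.115, 0.7, -0.112]
contact_force: [0.3, -0.9, -2.1]
opening: 0.505
```

```bash
python3 -c "
from h import *
plan([489.1,-77,30],-71.8,vmax=35)"
```

```text
t 4.55 p [482.2 -82.7  78.1] jaw -71.6 q [-0.38  0.09  2.14  0.    0.92  0.87] F [ 0.3 -0.9 -2.1] open 0.505
D [  6.9   5.7 -48.1] rv [0.2 0.3 0.3] rows 2
[[0.48, -0.03, -0.09], [0.1, 0.1, 0.2]], [[0.48, -0.03, -0.08], [0.1, 0.1, 0.2]],
```

Call:
drive_tool --series '[[[0.35, -0.04, -0.1], [0.1, 0.1, 0.2]], [[0.3, -0.02, -0.06], [0.1, 0.1, 0.2]], [[0.15, 0, 0], [0, 0, 0]], [[0.05, 0, 0], [0, 0, 0]], [[0, 0, 0], [0, 0, 0]]]'

```text
time: 5.05
eef_pos: [0.4869, -0.078, 0.0329]
tcp_rot: [-0.696, -0.112, 0.7, -0.112]
contact_force: [0.5, -0.5, -3.5]
opening: 0.505
```

```bash
python3 -c "
from h import *
plan([489.1,-77,26.5],-71.8,vmax=35)"
```

```text
t 5.05 p [486.9 -78.   32.9] jaw -71.8 q [-0.36  0.18  2.14 -0.    0.83  0.89] F [ 0.5 -0.5 -3.5] open 0.505
D [ 2.2  1.  -6.4] rv [ 0.   0.3 -0. ] rows 1
[[0.13, -0.01, -0.05], [0.0, 0.3, -0.0]],
```

Call:
drive_tool --series '[[[0.06, -0.01, -0.05], [0, 0.3, 0]], [[0.04, 0, 0], [0, 0, 0]], [[0.02, 0, 0], [0, 0, 0]], [[0, 0, 0], [0, 0, 0]]]'

```text
time: 5.45
eef_pos: [0.4903, -0.0781, 0.0283]
tcp_rot: [0.7, 0.111, -0.697, 0.112]
contact_force: [0.4, -0.6, -1.8]
opening: 0.507
```

```bash
python3 -c "
from h import *
plan([489.1,-77,26.5],-71.8,vmax=35)
shot('top','t2');shot('scene','s2')"
```

```text
t 5.45 p [490.3 -78.1  28.3] jaw -71.9 q [-0.36  0.19  2.14  0.    0.81  0.89] F [ 0.4 -0.6 -1.8] open 0.507
D [-1.2  1.1 -1.8] rv [-0.1 -0.2 -0.1] rows 1
[[0.04, -0.03, 0.02], [-0.1, -0.2, -0.1]],
```

View pics/t2.png

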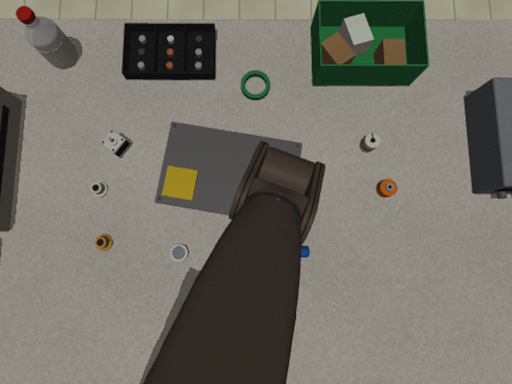

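View pics/s2.png

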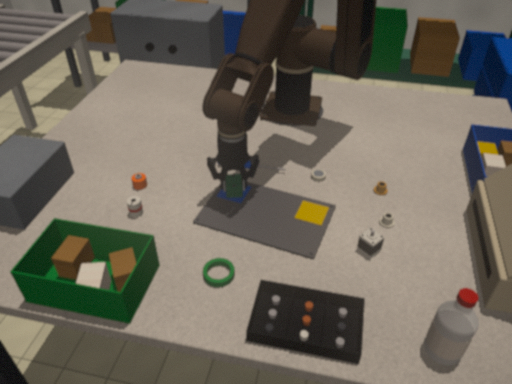

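Block is in the jaws over the blue pad (scene px ~235,185). Lower until contact.

Call:
drive_tool --series '[[[0.04, -0.03, 0.03], [0, 0, 0]], [[0.03, 0, 0], [0, 0, 0]], [[0, 0, 0], [0, 0, 0]]]'

```text
time: 5.85
eef_pos: [0.4887, -0.0771, 0.0262]
tcp_rot: [0.699, 0.111, -0.697, 0.112]
contact_force: [0.7, -0.4, -3.3]
opening: 0.505
```

```bash
python3 -c "
from h import *
plan([489.1,-77,26.1],-71.8,vmax=35)"
```

```text
t 5.85 p [488.7 -77.1  26.2] jaw -71.8 q [-0.36  0.19  2.14  0.    0.8   0.89] F [ 0.7 -0.4 -3.3] open 0.505
D [ 0.4  0.1 -0.1] rv [-0.  -0.2 -0.1] rows 1
[[0.0, 0.0, -0.01], [-0.0, -0.2, -0.1]],
```

Not in contact yet (still −3.3 N); a touch lower, then release.

Call:
drive_tool --series '[[[0.02, 0, 0], [0, 0, 0]], [[0.02, 0, 0], [0, 0, 0]]]'

```text
time: 6.05
eef_pos: [0.4889, -0.0771, 0.026]
tcp_rot: [0.699, 0.111, -0.698, 0.112]
contact_force: [-5.5, 0.9, 9.3]
opening: 0.505
```

Call:
drive_tool --series '[[[0, 0, 0], [0, 0, 0]], [[0, 0, 0], [0, 0, 0]], [[0, 0, 0], [0, 0, 0]], [[0, 0, 0], [0, 0, 0]]]' --grip 1

```text
time: 6.45
eef_pos: [0.4907, -0.0777, 0.0271]
tcp_rot: [0.7, 0.111, -0.696, 0.113]
contact_force: [0.2, -0.2, -0.6]
opening: 1.002
```

Call:
drive_tool --series '[[[-0.4, 0, 0], [0, 0, 0]], [[-0.8, 0, 0], [0, 0, 0]], [[-0.8, 0, 0], [0, 0, 0]]]'

```text
time: 6.75
eef_pos: [0.4854, -0.0759, 0.1227]
tcp_rot: [-0.695, -0.113, 0.701, -0.11]
contact_force: [0.9, 0.1, 0.1]
opening: 1.005
```

```bash
python3 -c "
from h import *
plan([570,250,140],52.8)
s=shot('scene','s3')
"
```

```text
t 6.75 p [485.4 -75.9 122.7] jaw -71.8 q [-0.36  0.02  2.11 -0.    1.02  0.89] F [0.9 0.1 0.1] open 1.005
D [ 84.6 325.9  17.3] rv [55.4  0.5  0.1] rows 8
[[-0.04, -0.71, -0.45], [6.9, 0.1, 0.0]], [[-0.04, -0.76, -0.37], [6.9, 0.1, 0.0]], [[-0.04, -0.8, -0.27], [6.9, 0.1, 0.0]], [[-0.04, -0.82, -0.17], [6.9, 0.1, 0.0]], [[-0.04, -0.84, -0.07], [6.9, 0.1, 0.0]],
[[-0.04, -0.84, 0.03], [6.9, 0.1, 0.0]], [[-0.04, -0.83, 0.13], [6.9, 0.1, 0.0]], [[-0.04, -0.81, 0.23], [6.9, 0.1, 0.0]],
```

View pics/s3.png

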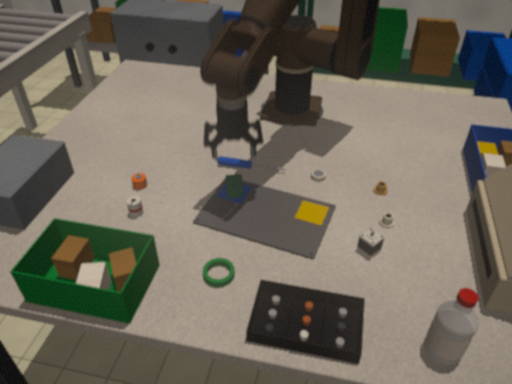

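```bash
python3 -c "
from h import *
plan([600,280,135],-37.2)
"
```

```text
t 6.8 p [489.7 -77.3 130.2] jaw -71.8 q [-0.36  0.01  2.1  -0.    1.02  0.89] F [ 3.  -0.2  3.6] open 1.002
D [110.3 357.3   4.8] rv [-34.6  -0.1  -0.2] rows 9
[[-0.01, -0.68, -0.48], [-3.8, -0.0, -0.0]], [[-0.01, -0.64, -0.53], [-3.8, -0.0, -0.0]], [[-0.01, -0.61, -0.57], [-3.8, -0.0, -0.0]], [[-0.01, -0.57, -0.61], [-3.8, -0.0, -0.0]], [[-0.01, -0.53, -0.64], [-3.8, -0.0, -0.0]],
[[-0.01, -0.48, -0.68], [-3.8, -0.0, -0.0]], [[-0.01, -0.44, -0.71], [-3.8, -0.0, -0.0]], [[-0.01, -0.39, -0.74], [-3.8, -0.0, -0.0]], [[-0.01, -0.34, -0.76], [-3.8, -0.0, -0.0]],
```

Call:
drive_tool --series '[[[0, -0.68, -0.48], [-3.8, 0, 0]], [[0, -0.64, -0.53], [-3.8, 0, 0]], [[0, -0.61, -0.57], [-3.8, 0, 0]], [[0, -0.57, -0.61], [-3.8, 0, 0]], [[0, -0.53, -0.64], [-3.8, 0, 0]]]'

```text
time: 7.3
eef_pos: [0.557, 0.1222, 0.1355]
tcp_rot: [0.675, 0.222, -0.665, 0.23]
contact_force: [0.1, -0.1, 0.4]
opening: 1.0
```

Call:
drive_tool --series '[[[0, -0.48, -0.68], [-3.8, 0, 0]], [[0, -0.44, -0.71], [-3.8, 0, 0]], [[0, -0.35, -0.65], [-3.8, 0, 0]], [[0, -0.2, -0.45], [-3.8, 0, 0]], [[0, 0, 0], [0, 0, 0]]]'

```text
time: 7.8
eef_pos: [0.6011, 0.2721, 0.1339]
tcp_rot: [0.637, 0.314, -0.625, 0.323]
contact_force: [0.7, -0.6, 0.3]
opening: 0.997
```

```bash
python3 - <<'E'
from h import *
plan([614,288.5,75],-37.2)
d=shot('top','t4')
c=comps(d,(55,60,62),(90,255,255),(272,195),name='mb'); print(rect(onplane(d,c,.046)))
E
```

```text
t 7.8 p [601.1 272.1 133.9] jaw -36.5 q [ 0.28  0.35  1.71 -0.01  1.07  0.92] F [ 0.7 -0.6  0.3] open 0.997
D [ 12.9  16.4 -58.9] rv [ 0.7 -0.5 -1.1] rows 2
[[0.59, -0.01, -0.2], [0.4, -0.3, -0.5]], [[0.59, -0.0, -0.21], [0.4, -0.3, -0.5]], 
{'c': array([487.3, -76.2]), 'cm': array([487.2, -76.4]), 's': array([59.1, 42.9]), 'a': 17.3}
```

View pics/t4.png

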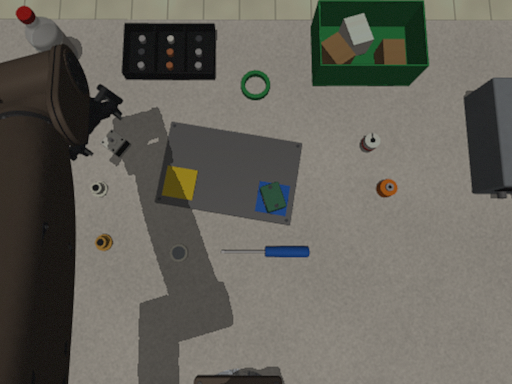

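View pics/mb.png

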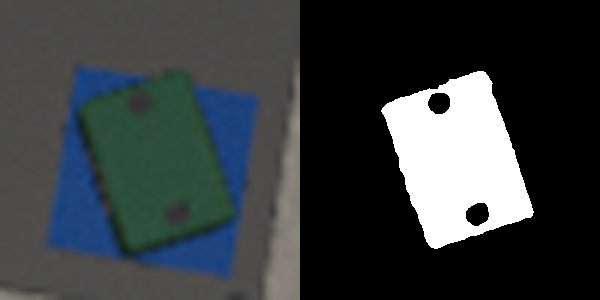

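Call:
drive_tool --series '[[[0.5, -0.01, -0.22], [0.4, -0.3, -0.5]], [[0.45, -0.01, -0.15], [0.3, 0, -0.4]], [[0.1, 0, 0], [0, 0, 0]], [[0, 0, 0], [0, 0, 0]]]'

```text
time: 8.25
eef_pos: [0.6119, 0.2824, 0.08]
tcp_rot: [0.635, 0.311, -0.634, 0.313]
contact_force: [-1.0, -0.1, -0.6]
opening: 1.005
```

```bash
python3 - <<'E'
from h import *
plan([614,288.5,22],-37.2)
E
```

```text
t 8.25 p [611.9 282.4  80. ] jaw -37.6 q [ 0.28  0.45  1.68 -0.    1.01  0.94] F [-1.  -0.1 -0.6] open 1.005
D [  2.1   6.1 -58. ] rv [-0.4 -0.1 -0.2] rows 2
[[0.58, -0.02, -0.06], [-0.2, -0.0, -0.1]], [[0.58, -0.02, -0.06], [-0.2, -0.0, -0.1]],
```

Call:
drive_tool --series '[[[0.35, -0.04, -0.12], [-0.2, 0, 0]], [[0.4, -0.02, -0.02], [0, 0, 0]], [[0.2, 0, 0], [0, 0, 0]], [[0.1, 0, 0], [0, 0, 0]], [[0, 0, 0], [0, 0, 0]]]'

```text
time: 8.75
eef_pos: [0.6165, 0.2862, 0.0317]
tcp_rot: [0.638, 0.31, -0.632, 0.313]
contact_force: [0.6, -0.7, 0.3]
opening: 1.001
```

```bash
python3 - <<'E'
from h import *
plan([614,288.5,22],-37.2)
E
```

```text
t 8.75 p [616.5 286.2  31.7] jaw -37.7 q [ 0.29  0.52  1.68 -0.    0.93  0.95] F [ 0.6 -0.7  0.3] open 1.001
D [-2.5  2.3 -9.7] rv [-0.5 -0.3 -0.5] rows 1
[[0.19, -0.07, -0.0], [-0.5, -0.3, -0.5]],
```

Call:
drive_tool --series '[[[0.15, -0.06, 0], [-0.5, -0.3, -0.5]], [[0.05, 0, 0], [0, 0, 0]], [[0, 0, 0], [0, 0, 0]]]'

```text
time: 9.05
eef_pos: [0.6156, 0.2882, 0.0237]
tcp_rot: [0.635, 0.314, -0.632, 0.314]
contact_force: [0.5, 0.9, -0.9]
opening: 0.997
```

Call:
drive_tool --series '[[[0, 0, 0], [0, 0, 0]], [[0, 0, 0], [0, 0, 0]], [[0, 0, 0], [0, 0, 0]], [[0, 0, 0], [0, 0, 0]], [[0, 0, 0], [0, 0, 0]]]' --grip -1

```text
time: 9.55
eef_pos: [0.6162, 0.2886, 0.0248]
tcp_rot: [0.635, 0.314, -0.631, 0.315]
contact_force: [0.5, -0.2, -1.2]
opening: 0.484
```

Call:
drive_tool --series '[[[0, 0, 0], [0, 0, 0]], [[0, 0, 0], [0, 0, 0]]]'

```text
time: 9.75
eef_pos: [0.6163, 0.2886, 0.0248]
tcp_rot: [0.635, 0.314, -0.631, 0.315]
contact_force: [0.3, 0.0, -0.4]
opening: 0.483
```

```bash
python3 - <<'E'
from h import *
plan([524.5,139.4,100],-37.2)
E
```

```text
t 9.75 p [616.3 288.6  24.8] jaw -37.2 q [0.29 0.53 1.68 0.   0.92 0.94] F [ 0.3  0.  -0.4] open 0.483
D [ -91.8 -149.2   75.2] rv [ 0.  -0.3 -0.2] rows 5
[[-0.3, 0.07, 0.7], [0.0, -0.1, -0.0]], [[-0.3, 0.07, 0.7], [0.0, -0.1, -0.0]], [[-0.3, 0.07, 0.7], [0.0, -0.1, -0.0]], [[-0.3, 0.07, 0.7], [0.0, -0.1, -0.0]], [[-0.3, 0.07, 0.7], [0.0, -0.1, -0.0]],
```

Call:
drive_tool --series '[[[-0.4, 0, 0], [0, 0, 0]], [[-0.6, 0, 0.1], [0, 0, 0]], [[-0.4, 0.05, 0.5], [0, 0, 0]], [[-0.1, 0.1, 0.7], [0, 0, 0]], [[0, 0.08, 0.8], [0, 0, 0]]]'

```text
time: 10.25
eef_pos: [0.5592, 0.1978, 0.098]
tcp_rot: [0.633, 0.316, -0.632, 0.316]
contact_force: [0.1, -0.9, -3.2]
opening: 0.484
```

```bash
python3 - <<'E'
from h import *
plan([526.3,139.9,85],-37.2,vmax=30)
E
```

```text
t 10.25 p [559.2 197.8  98. ] jaw -36.9 q [0.17 0.27 1.88 0.   0.99 0.81] F [ 0.1 -0.9 -3.2] open 0.484
D [-32.9 -57.9 -13. ] rv [ 0.3 -0.   0. ] rows 3
[[0.09, 0.06, 0.44], [0.1, -0.0, 0.0]], [[0.09, 0.06, 0.44], [0.1, -0.0, 0.0]], [[0.09, 0.06, 0.44], [0.1, -0.0, 0.0]],
```

Call:
drive_tool --series '[[[0.09, 0.07, 0.5], [0.3, 0, 0]], [[0.09, 0.06, 0.4], [0, 0, 0]], [[0.1, 0.03, 0.2], [0, 0, 0]], [[0.1, 0, 0.05], [0, 0, 0]], [[0, 0, 0], [0, 0, 0]]]'

```text
time: 10.75
eef_pos: [0.525, 0.1422, 0.0758]
tcp_rot: [-0.632, -0.314, 0.636, -0.312]
contact_force: [-0.3, 0.5, -1.8]
opening: 0.484
```

```bash
python3 - <<'E'
from h import *
plan([526.3,139.9,37],-37.2,vmax=30)
E
```

```text
t 10.75 p [525.  142.2  75.8] jaw -37.4 q [0.08 0.21 2.01 0.   0.93 0.73] F [-0.3  0.5 -1.8] open 0.484
D [  1.3  -2.3 -38.8] rv [-0.2  0.2  0.3] rows 2
[[0.39, 0.03, 0.01], [-0.1, 0.1, 0.1]], [[0.39, 0.03, 0.01], [-0.1, 0.1, 0.1]],
```

Call:
drive_tool --series '[[[0.3, 0.03, 0], [-0.1, 0.1, 0.1]], [[0.25, 0.02, 0], [-0.1, 0.1, 0.1]], [[0.15, 0, 0], [0, 0, 0]], [[0.05, 0, 0], [0, 0, 0]], [[0, 0, 0], [0, 0, 0]]]'

```text
time: 11.25
eef_pos: [0.5293, 0.1435, 0.0365]
tcp_rot: [0.633, 0.316, -0.632, 0.315]
contact_force: [0.0, -0.5, -2.4]
opening: 0.485
```

```bash
python3 - <<'E'
from h import *
plan([526.3,139.9,34.8],-37.2,vmax=30)
E
```

```text
t 11.25 p [529.3 143.5  36.5] jaw -37.0 q [0.08 0.28 2.01 0.   0.85 0.72] F [ 0.  -0.5 -2.4] open 0.485
D [-3.  -3.6 -1.7] rv [ 0.2 -0.1  0. ] rows 1
[[0.03, -0.0, 0.09], [0.2, -0.1, 0.0]],
```

Call:
drive_tool --series '[[[0, 0, 0.09], [0.2, 0, 0]], [[0, 0, 0], [0, 0, 0]], [[0, 0, 0], [0, 0, 0]]]'

```text
time: 11.55
eef_pos: [0.5272, 0.14, 0.0375]
tcp_rot: [0.634, 0.314, -0.632, 0.314]
contact_force: [0.3, -0.7, -2.0]
opening: 0.483
```

```bash
python3 - <<'E'
from h import *
plan([526.3,139.9,34.8],-37.2,vmax=30)
E
```

```text
t 11.55 p [527.2 140.   37.5] jaw -37.2 q [0.07 0.27 2.02 0.   0.85 0.72] F [ 0.3 -0.7 -2. ] open 0.483
D [-0.9 -0.1 -2.7] rv [-0.  -0.2 -0.1] rows 1
[[0.05, -0.01, 0.01], [-0.0, -0.2, -0.1]],
```

Call:
drive_tool --series '[[[0.04, -0.01, 0.01], [0, -0.2, 0]], [[0.03, 0, 0], [0, 0, 0]], [[0.02, 0, 0], [0, 0, 0]]]'

```text
time: 11.85
eef_pos: [0.5272, 0.1398, 0.0348]
tcp_rot: [0.634, 0.314, -0.633, 0.315]
contact_force: [-4.8, -0.2, 8.2]
opening: 0.484
```

Contact made; release.

Call:
drive_tool --series '[[[0, 0, 0], [0, 0, 0]], [[0, 0, 0], [0, 0, 0]], [[0, 0, 0], [0, 0, 0]], [[0, 0, 0], [0, 0, 0]]]' --grip 1

```text
time: 12.25
eef_pos: [0.5292, 0.14, 0.0363]
tcp_rot: [0.635, 0.313, -0.632, 0.316]
contact_force: [1.0, 0.9, 0.2]
opening: 1.002
```

Call:
drive_tool --series '[[[-0.4, 0, 0], [0, 0, 0]], [[-0.8, 0, 0], [0, 0, 0]], [[-0.9, 0, 0], [0, 0, 0]], [[-0.3, 0, 0], [0, 0, 0]]]'

```text
time: 12.65
eef_pos: [0.5259, 0.1398, 0.1559]
tcp_rot: [-0.632, -0.314, 0.635, -0.314]
contact_force: [-0.3, -0.6, -0.3]
opening: 1.003
```

```bash
python3 - <<'E'
from h import *
plan([605,-285,125],-60)
E
```

```text
t 12.65 p [525.9 139.8 155.9] jaw -37.3 q [ 0.07  0.09  1.97 -0.    1.08  0.73] F [-0.3 -0.6 -0.3] open 1.003
D [  79.1 -424.8  -30.9] rv [22.7  0.2  0. ] rows 10
[[0.06, 0.64, 0.58], [2.3, 0.0, 0.0]], [[0.06, 0.66, 0.55], [2.3, 0.0, 0.0]], [[0.06, 0.68, 0.53], [2.3, 0.0, 0.0]], [[0.06, 0.7, 0.5], [2.3, 0.0, 0.0]], [[0.06, 0.72, 0.47], [2.3, 0.0, 0.0]],
[[0.06, 0.74, 0.44], [2.3, 0.0, 0.0]], [[0.06, 0.76, 0.41], [2.3, 0.0, 0.0]], [[0.06, 0.77, 0.38], [2.3, 0.0, 0.0]], [[0.06, 0.79, 0.35], [2.3, 0.0, 0.0]], [[0.06, 0.8, 0.32], [2.3, 0.0, 0.0]],
```

Call:
drive_tool --series '[[[0, 0.64, 0.58], [2.3, 0, 0]], [[0, 0.66, 0.55], [2.3, 0, 0]], [[0, 0.68, 0.53], [2.3, 0, 0]], [[0, 0.7, 0.5], [2.3, 0, 0]], [[0, 0.72, 0.47], [2.3, 0, 0]]]'

```text
time: 13.15
eef_pos: [0.5688, -0.0731, 0.163]
tcp_rot: [0.665, 0.249, -0.658, 0.252]
contact_force: [0.7, 0.9, 0.4]
opening: 1.0
```

Call:
drive_tool --series '[[[0.06, 0.74, 0.44], [2.3, 0, 0]], [[0.06, 0.76, 0.41], [2.3, 0, 0]], [[0.06, 0.77, 0.38], [2.3, 0, 0]], [[0.1, 0.6, 0.27], [2.3, 0, 0]], [[0.05, 0.3, 0.13], [0, 0, 0]]]'

```text
time: 13.65
eef_pos: [0.602, -0.26, 0.1476]
tcp_rot: [0.685, 0.19, -0.676, 0.195]
contact_force: [-0.4, 0.0, 1.0]
opening: 0.996
```

```bash
python3 - <<'E'
from h import *
d=shot('top','t5')
c=comps(d,(22,0,118),(60,23,255),(180,180),name='mm'); print(rect(onplane(d,c,.058)))
plan([617.5,-306,75],-60)
E
```

```text
{'c': array([525.4, 139.2]), 'cm': array([524.8, 138.5]), 's': array([43. , 42.8]), 'a': 53.0}
t 13.7 p [ 602.  -261.6  147.4] jaw -58.4 q [-0.57  0.33  1.71  0.    1.09  0.45] F [-0.1 -2.1  0.8] open 0.998
D [ 15.5 -44.4 -72.4] rv [ 1.6 -0.6 -0.7] rows 2
[[0.73, 0.45, 0.11], [0.8, -0.3, -0.3]], [[0.73, 0.46, 0.1], [0.8, -0.3, -0.3]],
```

View pics/t5.png

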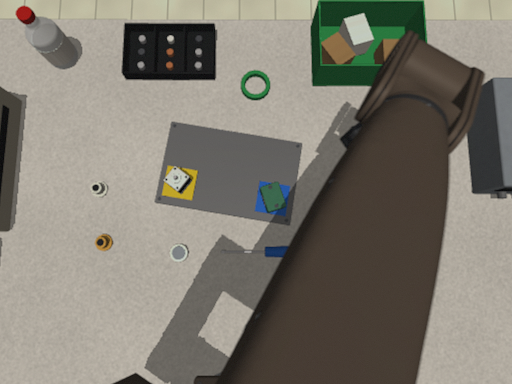

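View pics/mm.png

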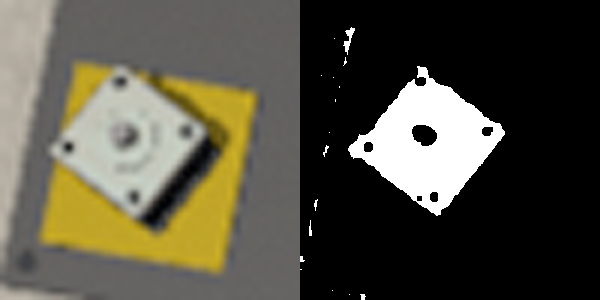

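Call:
drive_tool --series '[[[0.2, 0.45, 0.12], [0.8, -0.3, -0.3]], [[0.5, 0.35, 0.06], [0.8, -0.3, -0.3]], [[0.5, 0.1, 0.02], [0, 0, 0]], [[0.2, 0, 0], [0, 0, 0]], [[0, 0, 0], [0, 0, 0]]]'

```text
time: 14.2
eef_pos: [0.6184, -0.3033, 0.0766]
tcp_rot: [0.683, 0.185, -0.682, 0.184]
contact_force: [0.2, 0.6, -0.1]
opening: 1.0
```

```bash
python3 - <<'E'
from h import *
plan([617.5,-306.3,21],-60)
E
```

```text
t 14.2 p [ 618.4 -303.3   76.6] jaw -59.7 q [-0.6   0.48  1.64  0.    1.02  0.44] F [ 0.2  0.6 -0.1] open 1.0
D [ -0.9  -3.  -55.6] rv [ 0.3 -0.1  0. ] rows 2
[[0.56, 0.02, 0.02], [0.1, -0.0, 0.0]], [[0.56, 0.02, 0.02], [0.1, -0.0, 0.0]],
```

Call:
drive_tool --series '[[[0.35, 0.03, 0.03], [0.3, 0, 0]], [[0.4, 0.02, 0.02], [0, 0, 0]], [[0.2, 0, 0], [0, 0, 0]], [[0.08, 0, 0], [0, 0, 0]], [[0, 0, 0], [0, 0, 0]]]'

```text
time: 14.7
eef_pos: [0.6194, -0.3041, 0.0257]
tcp_rot: [0.684, 0.183, -0.681, 0.185]
contact_force: [0.3, 0.7, 0.7]
opening: 1.002
```

```bash
python3 - <<'E'
from h import *
plan([617.5,-306.3,21],-60)
E
```

```text
t 14.7 p [ 619.4 -304.1   25.7] jaw -59.8 q [-0.6   0.55  1.65  0.    0.94  0.44] F [0.3 0.7 0.7] open 1.002
D [-1.9 -2.2 -4.7] rv [ 0.2 -0.2 -0.2] rows 1
[[0.09, 0.02, 0.06], [0.2, -0.2, -0.2]],
```

Call:
drive_tool --series '[[[0.1, 0.02, 0.06], [0.2, -0.2, -0.2]], [[0, 0, 0], [0, 0, 0]]]'

```text
time: 14.9
eef_pos: [0.618, -0.3068, 0.0219]
tcp_rot: [0.683, 0.183, -0.683, 0.183]
contact_force: [0.4, -0.5, -0.1]
opening: 0.997
```

Call:
drive_tool --series '[[[0, 0, 0], [0, 0, 0]], [[0, 0, 0], [0, 0, 0]], [[0, 0, 0], [0, 0, 0]], [[0, 0, 0], [0, 0, 0]], [[0, 0, 0], [0, 0, 0]]]' --grip -1 --newtons 35

```text
time: 15.4
eef_pos: [0.6192, -0.308, 0.0243]
tcp_rot: [0.684, 0.181, -0.682, 0.184]
contact_force: [0.1, 0.8, -1.2]
opening: 0.409
```

Call:
drive_tool --series '[[[0, 0, 0], [0, 0, 0]], [[0, 0, 0], [0, 0, 0]]]'

```text
time: 15.6
eef_pos: [0.619, -0.3078, 0.024]
tcp_rot: [0.684, 0.181, -0.682, 0.184]
contact_force: [-0.2, 1.2, -0.0]
opening: 0.414
```

```bash
python3 - <<'E'
from h import *
plan([506,31,120],-60)
E
```

```text
t 15.6 p [ 619.  -307.8   24. ] jaw -60.0 q [-0.61  0.55  1.65 -0.    0.93  0.44] F [-0.2  1.2 -0. ] open 0.414
D [-113.   338.8   96. ] rv [-0.  -0.1 -0.3] rows 9
[[-0.22, -0.78, -0.16], [-0.0, -0.0, -0.0]], [[-0.22, -0.78, -0.16], [-0.0, -0.0, -0.0]], [[-0.22, -0.78, -0.16], [-0.0, -0.0, -0.0]], [[-0.22, -0.78, -0.16], [-0.0, -0.0, -0.0]], [[-0.22, -0.78, -0.16], [-0.0, -0.0, -0.0]],
[[-0.21, -0.78, -0.16], [-0.0, -0.0, -0.0]], [[-0.21, -0.78, -0.16], [-0.0, -0.0, -0.0]], [[-0.21, -0.78, -0.16], [-0.0, -0.0, -0.0]], [[-0.21, -0.78, -0.16], [-0.0, -0.0, -0.0]],
```

Call:
drive_tool --series '[[[-0.4, 0, 0], [0, 0, 0]], [[-0.6, -0.1, 0], [0, 0, 0]], [[-0.5, -0.5, -0.1], [0, 0, 0]], [[-0.2, -0.8, -0.17], [0, 0, 0]], [[-0.05, -0.85, -0.18], [0, 0, 0]]]'

```text
time: 16.1
eef_pos: [0.5811, -0.2006, 0.112]
tcp_rot: [0.685, 0.18, -0.683, 0.182]
contact_force: [0.2, 0.4, -0.6]
opening: 0.41
```

```bash
python3 - <<'E'
from h import *
plan([507.2,30,115],-60,vmax=38)
E
```

```text
t 16.1 p [ 581.1 -200.6  112. ] jaw -60.4 q [-0.5   0.29  1.83 -0.    1.02  0.56] F [ 0.2  0.4 -0.6] open 0.41
D [-73.9 230.6   3. ] rv [-0.4 -0.1 -0.2] rows 7
[[-0.01, -0.68, -0.14], [-0.1, -0.0, -0.0]], [[-0.01, -0.68, -0.14], [-0.1, -0.0, -0.0]], [[-0.01, -0.68, -0.14], [-0.1, -0.0, -0.0]], [[-0.01, -0.68, -0.14], [-0.1, -0.0, -0.0]], [[-0.01, -0.68, -0.14], [-0.1, -0.0, -0.0]],
[[-0.01, -0.68, -0.15], [-0.1, -0.0, -0.0]], [[-0.01, -0.68, -0.15], [-0.1, -0.0, -0.0]],
```

Call:
drive_tool --series '[[[-0.02, -0.68, -0.14], [-0.1, 0, 0]], [[-0.01, -0.68, -0.14], [-0.1, 0, 0]], [[-0.01, -0.68, -0.14], [-0.1, 0, 0]], [[-0.01, -0.68, -0.14], [-0.1, 0, 0]], [[-0.01, -0.68, -0.14], [0, 0, 0]]]'

```text
time: 16.6
eef_pos: [0.5236, -0.0286, 0.1154]
tcp_rot: [0.685, 0.182, -0.682, 0.184]
contact_force: [0.5, 0.3, -1.3]
opening: 0.407
```

Call:
drive_tool --series '[[[0, -0.6, -0.14], [0, 0, 0]], [[0, -0.45, -0.1], [0, 0, 0]], [[0.1, -0.15, -0.03], [0, 0, 0]], [[0.1, 0, 0], [0, 0, 0]], [[0, 0, 0], [0, 0, 0]]]'

```text
time: 17.1
eef_pos: [0.5019, 0.0355, 0.1037]
tcp_rot: [0.684, 0.184, -0.682, 0.186]
contact_force: [-0.4, 0.4, -1.1]
opening: 0.41
```

```bash
python3 - <<'E'
from h import *
plan([507.2,30,35],-60,vmax=38)
E
```

```text
t 17.1 p [501.9  35.5 103.7] jaw -59.7 q [-0.13  0.07  2.1  -0.    0.97  0.91] F [-0.4  0.4 -1.1] open 0.41
D [  5.3  -5.5 -68.7] rv [ 0.3 -0.1 -0.2] rows 2
[[0.69, 0.07, -0.02], [0.1, -0.1, -0.1]], [[0.69, 0.07, -0.02], [0.1, -0.1, -0.1]],
```

Call:
drive_tool --series '[[[0.4, 0.1, -0.03], [0.1, -0.1, -0.1]], [[0.4, 0.05, -0.01], [0.1, 0, 0]], [[0.3, 0, 0], [0, 0, 0]], [[0.12, 0, 0], [0, 0, 0]], [[0, 0, 0], [0, 0, 0]]]'

```text
time: 17.6
eef_pos: [0.5114, 0.0238, 0.0411]
tcp_rot: [0.685, 0.18, -0.682, 0.183]
contact_force: [-0.3, -0.5, -0.8]
opening: 0.409
```

```bash
python3 - <<'E'
from h import *
plan([507.2,30,33],-60,vmax=38)
E
```

```text
t 17.6 p [511.4  23.8  41.1] jaw -60.3 q [-0.15  0.2   2.1  -0.    0.84  0.9 ] F [-0.3 -0.5 -0.8] open 0.409
D [-4.2  6.2 -8.1] rv [-0.3 -0.1 -0.3] rows 1
[[0.16, -0.15, 0.01], [-0.3, -0.1, -0.3]],
```

Call:
drive_tool --series '[[[0.08, -0.15, 0.01], [-0.3, -0.1, -0.3]], [[0, 0, 0], [0, 0, 0]], [[0, 0, 0], [0, 0, 0]], [[0, 0, 0], [0, 0, 0]]]'

```text
time: 18.0
eef_pos: [0.5087, 0.0296, 0.0388]
tcp_rot: [0.684, 0.183, -0.682, 0.183]
contact_force: [-0.3, -0.5, -0.6]
opening: 0.412
```

```bash
python3 - <<'E'
from h import *
plan([507.2,30,32.5],-60,vmax=38)
E
```

```text
t 18.0 p [508.7  29.6  38.8] jaw -60.1 q [-0.14  0.2   2.11  0.    0.84  0.91] F [-0.3 -0.5 -0.6] open 0.412
D [-1.5  0.4 -6.3] rv [-0.1 -0.2 -0.1] rows 1
[[0.13, -0.02, 0.02], [-0.1, -0.2, -0.1]],
```

Call:
drive_tool --series '[[[0.07, -0.02, 0.02], [-0.1, -0.2, 0]], [[0.04, 0, 0.01], [0, 0, 0]], [[0.02, 0, 0], [0, 0, 0]], [[0, 0, 0], [0, 0, 0]]]'

```text
time: 18.4
eef_pos: [0.5075, 0.0299, 0.0329]
tcp_rot: [0.683, 0.183, -0.682, 0.184]
contact_force: [-0.6, 0.1, -1.2]
opening: 0.41
```

```bash
python3 - <<'E'
from h import *
plan([507.2,30,32.5],-60,vmax=38)
E
```

```text
t 18.4 p [507.5  29.9  32.9] jaw -59.9 q [-0.14  0.21  2.11 -0.    0.82  0.91] F [-0.6  0.1 -1.2] open 0.41
D [-0.3  0.1 -0.4] rv [ 0.1 -0.1 -0.2] rows 1
[[0.01, -0.01, 0.0], [0.1, -0.1, -0.2]],
```

Call:
drive_tool --series '[[[0.02, 0, 0], [0, 0, 0]], [[0.02, 0, 0], [0, 0, 0]]]'

```text
time: 18.6
eef_pos: [0.5077, 0.0298, 0.0319]
tcp_rot: [0.683, 0.183, -0.683, 0.184]
contact_force: [-5.3, 0.9, 11.3]
opening: 0.412
```

Call:
drive_tool --series '[[[0, 0, 0], [0, 0, 0]], [[0, 0, 0], [0, 0, 0]], [[0, 0, 0], [0, 0, 0]], [[0, 0, 0], [0, 0, 0]], [[0, 0, 0], [0, 0, 0]]]' --grip 1

```text
time: 19.1
eef_pos: [0.5086, 0.0297, 0.0325]
tcp_rot: [0.684, 0.183, -0.682, 0.185]
contact_force: [-0.3, -0.4, 0.1]
opening: 1.0
```

Call:
drive_tool --series '[[[-0.4, 0, 0], [0, 0, 0]], [[-0.8, 0, 0], [0, 0, 0]], [[-0.9, 0, 0], [0, 0, 0]], [[-0.3, 0, 0], [0, 0, 0]]]'

```text
time: 19.5
eef_pos: [0.5051, 0.0302, 0.1518]
tcp_rot: [-0.68, -0.184, 0.685, -0.183]
contact_force: [0.4, 0.4, 0.0]
opening: 0.997
```

```bash
python3 - <<'E'
from h import *
plan([511,-330,120],-90)
E
```

```text
t 19.5 p [505.1  30.2 151.8] jaw -59.9 q [-0.14  0.01  2.06 -0.    1.08  0.91] F [0.4 0.4 0. ] open 0.997
D [   5.9 -360.2  -31.8] rv [30.1  0.4  0.1] rows 9
[[0.07, 0.7, 0.39], [3.3, 0.0, 0.0]], [[0.07, 0.72, 0.35], [3.3, 0.0, 0.0]], [[0.07, 0.74, 0.31], [3.3, 0.0, 0.0]], [[0.07, 0.76, 0.26], [3.3, 0.0, 0.0]], [[0.07, 0.77, 0.22], [3.3, 0.0, 0.0]],
[[0.07, 0.78, 0.17], [3.3, 0.0, 0.0]], [[0.07, 0.79, 0.13], [3.3, 0.0, 0.0]], [[0.07, 0.8, 0.08], [3.3, 0.0, 0.0]], [[0.07, 0.8, 0.03], [3.3, 0.0, 0.0]],
```

Call:
drive_tool --series '[[[0, 0.7, 0.39], [4.4, 0, 0]], [[0, 0.73, 0.34], [4.4, 0, 0]], [[0, 0.75, 0.28], [4.4, 0, 0]], [[0.05, 0.77, 0.22], [4.4, 0, 0]], [[0.05, 0.78, 0.16], [4.4, 0, 0]]]'

```text
time: 20.0
eef_pos: [0.5108, -0.1723, 0.1533]
tcp_rot: [0.707, 0.047, -0.704, 0.049]
contact_force: [0.2, 0.6, 0.5]
opening: 1.0
```

Call:
drive_tool --series '[[[0.07, 0.8, 0.1], [4.4, 0, 0]], [[0.07, 0.8, 0.04], [4.4, 0, 0]], [[0.07, 0.7, 0], [4.4, 0, 0]], [[0.07, 0.4, 0], [4.4, 0, 0]], [[0, 0.1, 0], [0, 0, 0]]]'

```text
time: 20.5
eef_pos: [0.5063, -0.3228, 0.1388]
tcp_rot: [0.706, -0.068, -0.702, -0.066]
contact_force: [-0.6, 0.1, 0.1]
opening: 0.998
```

```bash
python3 - <<'E'
from h import *
d=shot('top','t6')
c=comps(d,(24,0,118),(60,22,255),(227,187),name='mc'); P=onplane(d,c,.052); print(rect(P),cv2.minEnclosingCircle((P*1000).astype(np.float32)))
plan([511.2,-342,75],-99.6)
E
```

```text
{'c': array([511.3,  30.1]), 'cm': array([515.,  32.]), 's': array([35.9, 28.9]), 'a': 76.3} ((507.4330749511719, 30.845230102539062), 18.338851928710938)
t 20.55 p [ 506.3 -322.7  139. ] jaw -100.8 q [-0.74  0.22  1.85  0.    1.06  1.02] F [-0.5 -0.8  0.8] open 0.997
D [  4.9 -19.3 -64. ] rv [-1.2 -0.4 -0.2] rows 2
[[0.64, 0.18, -0.08], [-0.6, -0.2, -0.1]], [[0.64, 0.18, -0.08], [-0.6, -0.2, -0.1]],
```

View pics/t6.png

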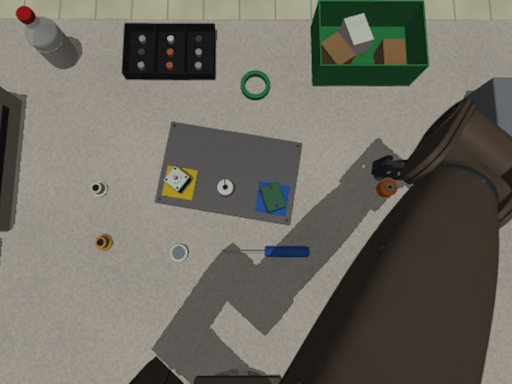

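View pics/mc.png

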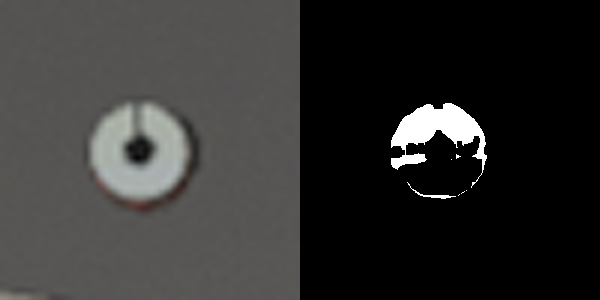

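```bash
python3 - <<'E'
from h import *
d=ctrl.read_camera('top')
for v in (110,120,130):
  c=comps(d,(0,0,v),(180,35,255),(227,187),r=14); P=onplane(d,c,.052); print(rect(P),cv2.minEnclosingCircle((P*1000).astype(np.float32)))
E
```

```text
{'c': array([507.3,  31. ]), 'cm': array([507.2,  30.9]), 's': array([36.6, 36. ]), 'a': 45.6} ((507.3448791503906, 30.73360824584961), 18.682594299316406)
{'c': array([507.2,  30.8]), 'cm': array([507.1,  30.9]), 's': array([35.9, 35.6]), 'a': 58.8} ((507.3669738769531, 30.76609992980957), 18.299150466918945)
{'c': array([507.3,  30.8]), 'cm': array([506.9,  30.9]), 's': array([35.2, 35. ]), 'a': 57.0} ((507.2944030761719, 30.781841278076172), 18.00514030456543)
```

Call:
drive_tool --series '[[[0.3, 0.18, -0.08], [-0.6, -0.2, -0.1]], [[0.5, 0.15, -0.07], [-0.6, -0.2, -0.1]], [[0.35, 0.03, 0], [0, 0, 0]], [[0.1, 0, 0], [0, 0, 0]], [[0, 0, 0], [0, 0, 0]]]'

```text
time: 21.1
eef_pos: [0.5136, -0.3343, 0.0773]
tcp_rot: [0.706, -0.053, -0.704, -0.054]
contact_force: [-0.5, -0.3, 0.0]
opening: 0.999
```

```bash
python3 - <<'E'
from h import *
plan([511.2,-342,18],-99.6)
E
```

```text
t 21.1 p [ 513.6 -334.3   77.3] jaw -98.7 q [-0.74  0.33  1.84  0.    0.96  0.98] F [-0.5 -0.3  0. ] open 0.999
D [ -2.4  -7.7 -59.3] rv [ 0.9 -0.1  0.1] rows 2
[[0.59, 0.08, 0.01], [0.5, -0.1, 0.0]], [[0.59, 0.08, 0.01], [0.5, -0.1, 0.0]],
```

Call:
drive_tool --series '[[[0.4, 0.1, 0.01], [0.9, 0, 0]], [[0.4, 0.05, 0.01], [0, 0, 0]], [[0.25, 0, 0], [0, 0, 0]], [[0.1, 0, 0], [0, 0, 0]], [[0, 0, 0], [0, 0, 0]]]'

```text
time: 21.6
eef_pos: [0.5156, -0.3399, 0.0242]
tcp_rot: [0.708, -0.058, -0.702, -0.056]
contact_force: [-0.8, 0.3, -0.5]
opening: 1.002
```

```bash
python3 - <<'E'
from h import *
plan([511.2,-342,16],-99.6)
E
```

```text
t 21.6 p [ 515.6 -339.9   24.2] jaw -99.2 q [-0.75  0.42  1.85  0.    0.87  0.98] F [-0.8  0.3 -0.5] open 1.002
D [-4.4 -2.1 -8.2] rv [ 0.4 -0.5 -0.1] rows 1
[[0.16, 0.06, 0.08], [0.4, -0.5, -0.1]],
```

Call:
drive_tool --series '[[[0.15, 0.06, 0.08], [0.4, -0.5, -0.1]], [[0.03, 0, 0], [0, 0, 0]], [[0, 0, 0], [0, 0, 0]]]'

```text
time: 21.9
eef_pos: [0.5122, -0.343, 0.0169]
tcp_rot: [0.706, -0.06, -0.704, -0.058]
contact_force: [-0.5, -0.0, -0.6]
opening: 1.003
```

Call:
drive_tool --series '[[[0, 0, 0], [0, 0, 0]], [[0, 0, 0], [0, 0, 0]], [[0, 0, 0], [0, 0, 0]], [[0, 0, 0], [0, 0, 0]], [[0, 0, 0], [0, 0, 0]]]' --grip -1 --newtons 30

```text
time: 22.4
eef_pos: [0.5129, -0.3438, 0.0182]
tcp_rot: [0.706, -0.061, -0.703, -0.058]
contact_force: [0.7, 0.1, -1.1]
opening: 0.457
```

Call:
drive_tool --series '[[[0, 0, 0], [0, 0, 0]], [[0, 0, 0], [0, 0, 0]]]'

```text
time: 22.6
eef_pos: [0.5128, -0.3438, 0.0182]
tcp_rot: [0.706, -0.061, -0.703, -0.058]
contact_force: [0.2, 0.2, -0.9]
opening: 0.458
```

```bash
python3 - <<'E'
from h import *
plan([584,17,100],-99.6)
E
```

```text
t 22.6 p [ 512.8 -343.8   18.2] jaw -99.6 q [-0.75  0.43  1.85 -0.    0.86  0.98] F [ 0.2  0.2 -0.9] open 0.458
D [ 71.2 360.8  81.8] rv [-0.  -0.3 -0.2] rows 9
[[-0.18, -0.82, -0.02], [-0.0, -0.0, -0.0]], [[-0.18, -0.82, -0.02], [-0.0, -0.0, -0.0]], [[-0.18, -0.82, -0.02], [-0.0, -0.0, -0.0]], [[-0.18, -0.82, -0.02], [-0.0, -0.0, -0.0]], [[-0.18, -0.82, -0.02], [-0.0, -0.0, -0.0]],
[[-0.18, -0.82, -0.02], [-0.0, -0.0, -0.0]], [[-0.18, -0.82, -0.02], [-0.0, -0.0, -0.0]], [[-0.18, -0.82, -0.02], [-0.0, -0.0, -0.0]], [[-0.18, -0.82, -0.02], [-0.0, -0.0, -0.0]],
```

Call:
drive_tool --series '[[[-0.4, 0, 0], [0, 0, 0]], [[-0.6, -0.2, 0], [0, 0, 0]], [[-0.4, -0.5, -0.01], [0, 0, 0]], [[-0.1, -0.8, -0.02], [0, 0, 0]], [[0, -0.82, -0.02], [0, 0, 0]]]'

```text
time: 23.1
eef_pos: [0.5335, -0.2305, 0.094]
tcp_rot: [0.705, -0.063, -0.703, -0.061]
contact_force: [0.6, 0.3, -0.5]
opening: 0.457
```

```bash
python3 - <<'E'
from h import *
plan([585.8,16.4,95],-99.6,vmax=38)
E
```

```text
t 23.1 p [ 533.5 -230.5   94. ] jaw -100.1 q [-0.58  0.25  1.92 -0.    0.97  1.17] F [ 0.6  0.3 -0.5] open 0.457
D [ 52.3 246.9   1. ] rv [-0.5 -0.2 -0.1] rows 7
[[-0.0, -0.72, -0.02], [-0.1, -0.0, -0.0]], [[-0.0, -0.72, -0.02], [-0.1, -0.0, -0.0]], [[-0.0, -0.72, -0.03], [-0.1, -0.0, -0.0]], [[-0.0, -0.72, -0.03], [-0.1, -0.0, -0.0]], [[-0.0, -0.72, -0.03], [-0.1, -0.0, -0.0]],
[[-0.0, -0.72, -0.03], [-0.1, -0.0, -0.0]], [[-0.0, -0.72, -0.03], [-0.1, -0.0, -0.0]],
```

Call:
drive_tool --series '[[[0, -0.72, -0.02], [-0.1, 0, 0]], [[0, -0.72, -0.02], [-0.1, 0, 0]], [[0, -0.72, -0.03], [-0.1, 0, 0]], [[0, -0.72, -0.03], [-0.1, 0, 0]], [[0, -0.7, -0.03], [-0.1, 0, 0]]]'

```text
time: 23.6
eef_pos: [0.5704, -0.0474, 0.0935]
tcp_rot: [0.706, -0.06, -0.704, -0.059]
contact_force: [0.4, 0.3, -1.3]
opening: 0.46
```

Call:
drive_tool --series '[[[0, -0.6, -0.03], [0, 0, 0]], [[0, -0.45, -0.02], [0, 0, 0]], [[0.05, -0.2, 0], [0, 0, 0]], [[0.1, 0, 0], [0, 0, 0]], [[0, 0, 0], [0, 0, 0]]]'

```text
time: 24.1
eef_pos: [0.5821, 0.0205, 0.0837]
tcp_rot: [-0.705, 0.058, 0.705, 0.056]
contact_force: [-0.6, 1.0, -1.5]
opening: 0.456
```

```bash
python3 - <<'E'
from h import *
plan([585.8,16.4,36],-99.6,vmax=38)
E
```

```text
t 24.1 p [582.1  20.5  83.7] jaw -99.3 q [-0.14  0.27  1.92 -0.    0.96  1.6 ] F [-0.6  1.  -1.5] open 0.456
D [  3.7  -4.1 -47.7] rv [ 0.3  0.  -0.1] rows 2
[[0.48, 0.03, -0.04], [0.2, 0.0, -0.1]], [[0.48, 0.03, -0.04], [0.2, 0.0, -0.1]],
```

Call:
drive_tool --series '[[[0.25, 0.05, -0.04], [0.2, 0, 0]], [[0.3, 0.03, -0.03], [0, 0, 0]], [[0.2, 0, 0], [0, 0, 0]], [[0.08, 0, 0], [0, 0, 0]], [[0, 0, 0], [0, 0, 0]]]'

```text
time: 24.6
eef_pos: [0.5836, 0.0113, 0.0366]
tcp_rot: [-0.703, 0.061, 0.706, 0.06]
contact_force: [0.2, 0.4, -1.0]
opening: 0.462
```

```bash
python3 - <<'E'
from h import *
plan([585.8,16.4,30],-99.6,vmax=38)
E
```

```text
t 24.6 p [583.6  11.3  36.6] jaw -99.8 q [-0.15  0.34  1.92 -0.    0.88  1.59] F [ 0.2  0.4 -1. ] open 0.462
D [ 2.2  5.1 -6.6] rv [-0.2  0.2 -0.2] rows 1
[[0.13, -0.11, -0.03], [-0.2, 0.2, -0.2]],
```

Call:
drive_tool --series '[[[0.05, -0.11, -0.04], [-0.2, 0.2, -0.2]], [[0, 0, 0], [0, 0, 0]], [[0, 0, 0], [0, 0, 0]], [[0, 0, 0], [0, 0, 0]]]'

```text
time: 25.0
eef_pos: [0.5874, 0.0168, 0.0345]
tcp_rot: [0.705, -0.059, -0.704, -0.059]
contact_force: [-0.3, 1.4, -1.8]
opening: 0.455
```

```bash
python3 - <<'E'
from h import *
plan([585.8,16.4,28],-99.6,vmax=38)
E
```

```text
t 25.0 p [587.4  16.8  34.5] jaw -99.6 q [-0.14  0.35  1.92  0.    0.87  1.59] F [-0.3  1.4 -1.8] open 0.455
D [-1.6 -0.4 -6.5] rv [ 0.  -0.1  0.1] rows 1
[[0.13, 0.01, 0.03], [0.0, -0.1, 0.1]],
```

Call:
drive_tool --series '[[[0.06, 0.01, 0.03], [0, 0, 0]], [[0.04, 0, 0], [0, 0, 0]], [[0.02, 0, 0], [0, 0, 0]], [[0, 0, 0], [0, 0, 0]]]'

```text
time: 25.4
eef_pos: [0.5863, 0.0167, 0.029]
tcp_rot: [0.706, -0.059, -0.703, -0.059]
contact_force: [0.3, 0.5, -0.8]
opening: 0.458
```

```bash
python3 - <<'E'
from h import *
plan([585.8,16.4,26.5],-99.6,vmax=38)
E
```

```text
t 25.4 p [586.3  16.7  29. ] jaw -99.6 q [-0.14  0.36  1.92  0.    0.86  1.59] F [ 0.3  0.5 -0.8] open 0.458
D [-0.5 -0.3 -2.5] rv [ 0.  -0.2  0.1] rows 1
[[0.05, 0.01, 0.01], [0.0, -0.2, 0.1]],
```

Call:
drive_tool --series '[[[0.02, 0.01, 0.01], [0, -0.2, 0]], [[0.02, 0, 0], [0, 0, 0]], [[0.01, 0, 0], [0, 0, 0]], [[0, 0, 0], [0, 0, 0]]]'

```text
time: 25.8
eef_pos: [0.5857, 0.0161, 0.0263]
tcp_rot: [-0.704, 0.059, 0.705, 0.059]
contact_force: [0.1, -0.1, -0.9]
opening: 0.457
```

Call:
drive_tool --series '[[[0.02, 0, 0], [0, 0, 0]], [[0, 0, 0], [0, 0, 0]]]'

```text
time: 26.0
eef_pos: [0.586, 0.0161, 0.0265]
tcp_rot: [-0.704, 0.059, 0.705, 0.059]
contact_force: [-0.6, 0.6, -1.4]
opening: 0.459
```

Call:
drive_tool --series '[[[0.02, 0, 0], [0, 0, 0]], [[0.02, 0, 0], [0, 0, 0]]]'

```text
time: 26.2
eef_pos: [0.5863, 0.0161, 0.0261]
tcp_rot: [-0.704, 0.059, 0.705, 0.059]
contact_force: [-4.1, 0.8, 8.3]
opening: 0.46
```

Seated gently (≈9 N). Release and retreat.

Call:
drive_tool --series '[[[0, 0, 0], [0, 0, 0]], [[0, 0, 0], [0, 0, 0]], [[0, 0, 0], [0, 0, 0]], [[0, 0, 0], [0, 0, 0]], [[0, 0, 0], [0, 0, 0]]]' --grip 1

```text
time: 26.7
eef_pos: [0.587, 0.016, 0.0261]
tcp_rot: [0.705, -0.059, -0.704, -0.059]
contact_force: [0.7, 1.1, -0.2]
opening: 1.003
```

Call:
drive_tool --series '[[[-0.4, 0, 0], [0, 0, 0]], [[-0.8, 0, 0], [0, 0, 0]], [[-0.9, 0, 0], [0, 0, 0]], [[-0.5, 0, 0], [0, 0, 0]], [[-0.1, 0, 0], [0, 0, 0]]]'

```text
time: 27.2
eef_pos: [0.5848, 0.016, 0.1619]
tcp_rot: [-0.702, 0.058, 0.707, 0.06]
contact_force: [0.3, 0.4, 0.1]
opening: 1.003
```

```bash
python3 - <<'E'
from h import *
plan([480,240,150],-60)
E
```

```text
t 27.2 p [584.8  16.  161.9] jaw -99.6 q [-0.15  0.17  1.87  0.    1.11  1.59] F [0.3 0.4 0.1] open 1.003
D [-104.8  224.   -11.9] rv [-39.6   0.4   0.2] rows 6
[[0.04, -0.68, 0.47], [-6.6, 0.1, 0.0]], [[0.04, -0.73, 0.39], [-6.6, 0.1, 0.0]], [[0.04, -0.77, 0.3], [-6.6, 0.1, 0.0]], [[0.04, -0.8, 0.21], [-6.6, 0.1, 0.0]], [[0.04, -0.82, 0.12], [-6.6, 0.1, 0.0]],
[[0.04, -0.82, 0.02], [-6.6, 0.1, 0.0]],
```

Call:
drive_tool --series '[[[0.02, -0.68, 0.47], [-6.6, 0, 0]], [[0.02, -0.73, 0.39], [-6.6, 0, 0]], [[0.02, -0.77, 0.3], [-6.6, 0, 0]], [[0.02, -0.8, 0.21], [-6.6, 0, 0]], [[0.02, -0.82, 0.12], [-6.6, 0, 0]]]'

```text
time: 27.7
eef_pos: [0.4952, 0.2035, 0.1543]
tcp_rot: [-0.689, -0.148, 0.694, -0.147]
contact_force: [0.4, 1.3, -0.1]
opening: 1.002
```

```bash
python3 - <<'E'
from h import *
d=ctrl.read_camera('top')
plan([390,304,105],-60,vmax=40)
E
```

```text
t 27.75 p [491.7 208.  153.4] jaw -65.5 q [0.21 0.07 1.99 0.01 1.08 1.35] F [-1.9  3.1 -0.9] open 1.001
D [-101.7   96.   -48.4] rv [-5.5  0.4  0.4] rows 4
[[0.25, -0.65, 0.26], [-1.4, 0.1, 0.1]], [[0.25, -0.65, 0.25], [-1.4, 0.1, 0.1]], [[0.25, -0.66, 0.23], [-1.4, 0.1, 0.1]], [[0.24, -0.66, 0.22], [-1.4, 0.1, 0.1]],
```

Call:
drive_tool --series '[[[0.2, -0.6, 0.24], [-1.4, 0, 0]], [[0.25, -0.7, 0.26], [-1.4, 0, 0]], [[0.25, -0.6, 0.22], [-1.4, 0, 0]], [[0.2, -0.4, 0.12], [-1.2, 0, 0]], [[0, 0, 0], [0, 0, 0]]]'

```text
time: 28.25
eef_pos: [0.3946, 0.2953, 0.1014]
tcp_rot: [-0.676, -0.186, 0.689, -0.183]
contact_force: [0.9, -0.3, -0.3]
opening: 0.998
```

```bash
python3 - <<'E'
from h import *
plan([385.5,311.5,60],-60,vmax=40)
d=shot('top','t7'); shot('scene','s7')
s=d['img'][160:215,190:260]
c=comps(d,(0,0,115),(180,35,255),(227,187),r=14); P=onplane(d,c,.052); C=rect(P)['c']; print(C)
for t in((4,150,115),(4,120,60)):
  c=comps(d,t,(20,255,255),(232,155),name='me'); P=onplane(d,c,.038); print(rect(P)); E=rect(P)['c']; print(np.linalg.norm(E-C),'along',(E-C)@[.986,-.1664],(E-C)@[.1664,.986])
E
```

```text
t 28.25 p [394.6 295.3 101.4] jaw -59.7 q [0.43 0.06 2.12 0.01 0.98 1.47] F [ 0.9 -0.3 -0.3] open 0.998
D [ -9.1  16.2 -41.4] rv [0.3 0.9 0.5] rows 2
[[0.42, -0.18, -0.01], [0.1, 0.5, 0.3]], [[0.41, -0.18, -0.01], [0.1, 0.5, 0.3]], 
[507.2  30.8]
{'c': array([584.4,  17.7]), 'cm': array([584.6,  17.8]), 's': array([38.5, 37.4]), 'a': 0.6}
78.30357590812822 along 78.29903999999999 -0.07052000000000418
{'c': array([582.4,  16.8]), 'cm': array([582.2,  17.2]), 's': array([44.8, 40.7]), 'a': 30.8}
76.49209109443929 along 76.47679999999998 -1.2907200000000016
```

View pics/t7.png

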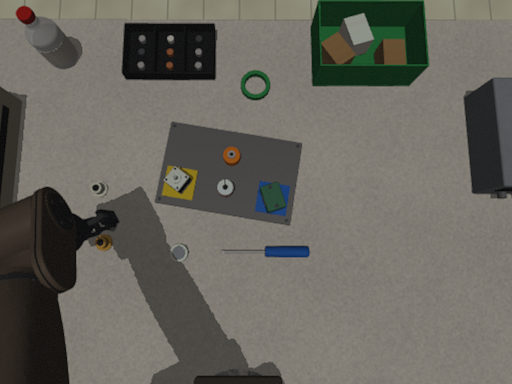

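View pics/me.png

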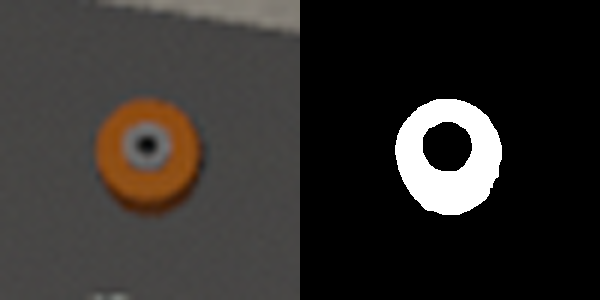

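Call:
drive_tool --series '[[[0.3, -0.2, -0.02], [0.3, 0.5, 0.3]], [[0.35, -0.12, 0], [0, 0.4, 0.2]], [[0.2, 0, 0], [0, 0, 0]], [[0.08, 0, 0], [0, 0, 0]], [[0, 0, 0], [0, 0, 0]]]'

```text
time: 28.85
eef_pos: [0.3974, 0.3072, 0.058]
tcp_rot: [0.688, 0.179, -0.68, 0.179]
contact_force: [0.7, 0.1, -0.4]
opening: 0.997
```

```bash
python3 - <<'E'
from h import *
plan([385.7,311,19],-60,vmax=40)
E
```

```text
t 28.85 p [397.4 307.2  58. ] jaw -60.6 q [ 0.46  0.14  2.12 -0.    0.86  1.52] F [ 0.7  0.1 -0.4] open 0.997
D [-11.7   3.8 -39. ] rv [-0.6 -0.7 -0.2] rows 2
[[0.39, -0.09, 0.09], [-0.3, -0.3, -0.1]], [[0.39, -0.09, 0.08], [-0.3, -0.3, -0.1]],
```

Call:
drive_tool --series '[[[0.2, -0.18, 0.17], [-0.6, -0.7, -0.2]], [[0.2, 0, 0], [0, 0, 0]], [[0.1, 0, 0], [0, 0, 0]], [[0, 0, 0], [0, 0, 0]]]'

```text
time: 29.25
eef_pos: [0.3865, 0.3109, 0.0323]
tcp_rot: [0.683, 0.183, -0.683, 0.182]
contact_force: [-0.1, -0.7, 0.1]
opening: 0.998
```

```bash
python3 - <<'E'
from h import *
plan([385.7,311,19],-60,vmax=40)
E
```

```text
t 29.25 p [386.5 310.9  32.3] jaw -60.1 q [0.47 0.18 2.14 0.   0.82 1.52] F [-0.1 -0.7  0.1] open 0.998
D [ -0.8   0.1 -13.3] rv [-0.1 -0.1  0. ] rows 1
[[0.27, -0.01, 0.01], [-0.1, -0.1, 0.0]],
```

Call:
drive_tool --series '[[[0.16, -0.01, 0.01], [0, 0, 0]], [[0.08, 0, 0], [0, 0, 0]], [[0.02, 0, 0], [0, 0, 0]], [[0, 0, 0], [0, 0, 0]]]'

```text
time: 29.65
eef_pos: [0.386, 0.3113, 0.0183]
tcp_rot: [0.684, 0.183, -0.683, 0.182]
contact_force: [-0.1, 0.5, -0.1]
opening: 0.998
```

```bash
python3 - <<'E'
from h import *
plan([386,310.7,19],-60,vmax=40)
shot('scene','s8')
im=cv2.imread('pics/s8.png')[150:220,340:430]; cv2.imwrite('pics/s8z.png',cv2.resize(im,None,fx=7,fy=7))
E
```

```text
t 29.65 p [386.  311.3  18.3] jaw -60.1 q [0.47 0.21 2.14 0.   0.79 1.52] F [-0.1  0.5 -0.1] open 0.998
D [ 0.  -0.6  0.7] rv [-0.1 -0.1  0. ] rows 1
[[-0.01, 0.01, 0.01], [-0.1, -0.1, 0.0]],
```

View pics/s8z.png

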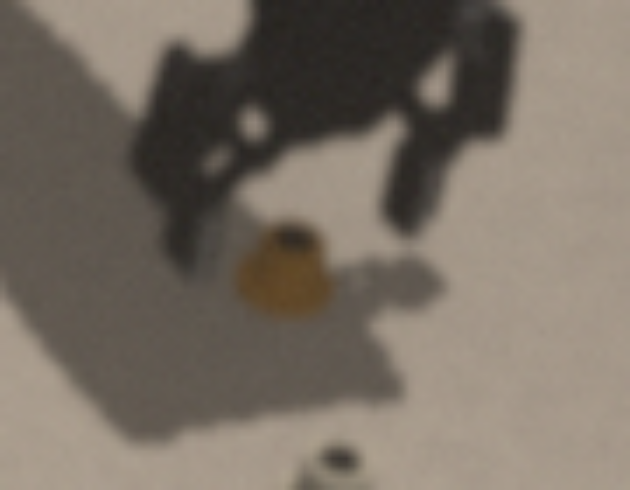

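Call:
drive_tool --series '[[[0.01, 0.01, 0.01], [0, 0, 0]], [[0, 0, 0], [0, 0, 0]], [[0, 0, 0], [0, 0, 0]], [[0, 0, 0], [0, 0, 0]], [[0, 0, 0], [0, 0, 0]]]' --grip -1 --newtons 30

```text
time: 30.2
eef_pos: [0.3867, 0.311, 0.0189]
tcp_rot: [0.684, 0.183, -0.682, 0.182]
contact_force: [1.3, 1.1, 1.0]
opening: 0.288
```

Call:
drive_tool --series '[[[0, 0, 0], [0, 0, 0]], [[0, 0, 0], [0, 0, 0]], [[0, 0, 0], [0, 0, 0]]]'

```text
time: 30.5
eef_pos: [0.3867, 0.311, 0.0189]
tcp_rot: [0.685, 0.183, -0.682, 0.182]
contact_force: [0.5, -0.4, 0.9]
opening: 0.292
```

```bash
python3 - <<'E'
from h import *
plan([487,-78,130],-60)
E
```

```text
t 30.5 p [386.7 311.   18.9] jaw -60.1 q [0.47 0.21 2.14 0.   0.79 1.52] F [ 0.5 -0.4  0.9] open 0.292
D [ 100.3 -389.   111.1] rv [-0.1 -0.2  0. ] rows 10
[[-0.22, 0.77, 0.21], [-0.0, -0.0, 0.0]], [[-0.22, 0.77, 0.21], [-0.0, -0.0, 0.0]], [[-0.22, 0.77, 0.21], [-0.0, -0.0, 0.0]], [[-0.22, 0.77, 0.21], [-0.0, -0.0, 0.0]], [[-0.22, 0.77, 0.21], [-0.0, -0.0, 0.0]],
[[-0.22, 0.77, 0.21], [-0.0, -0.0, 0.0]], [[-0.22, 0.77, 0.21], [-0.0, -0.0, 0.0]], [[-0.22, 0.77, 0.21], [-0.0, -0.0, 0.0]], [[-0.22, 0.77, 0.21], [-0.0, -0.0, 0.0]], [[-0.22, 0.77, 0.22], [-0.0, -0.0, 0.0]],
```

Call:
drive_tool --series '[[[-0.5, 0, 0], [0, 0, 0]], [[-0.8, 0.1, 0.03], [0, 0, 0]], [[-0.7, 0.5, 0.25], [0, 0, 0]], [[-0.4, 0.75, 0.3], [0, 0, 0]], [[-0.1, 0.77, 0.3], [0, 0, 0]]]'

```text
time: 31.0
eef_pos: [0.399, 0.1957, 0.1455]
tcp_rot: [-0.681, -0.185, 0.683, -0.186]
contact_force: [0.1, -0.3, -1.5]
opening: 0.288
```

```bash
python3 - <<'E'
from h import *
plan([488.5,-77,125],-60,vmax=40)
shot('scene','s9')
im=cv2.imread('pics/s9.png')[50:250,200:450]; cv2.imwrite('pics/s9z.png',cv2.resize(im,None,fx=3,fy=3))
E
```

```text
t 31.0 p [399.  195.7 145.5] jaw -59.6 q [ 0.23 -0.13  2.21 -0.    1.07  1.27] F [ 0.1 -0.3 -1.5] open 0.288
D [  89.5 -272.7  -20.5] rv [ 0.4  0.2 -0. ] rows 8
[[0.05, 0.7, 0.15], [0.1, 0.0, -0.0]], [[0.05, 0.7, 0.15], [0.1, 0.0, -0.0]], [[0.05, 0.7, 0.15], [0.1, 0.0, -0.0]], [[0.05, 0.7, 0.15], [0.1, 0.0, -0.0]], [[0.05, 0.7, 0.15], [0.1, 0.0, -0.0]],
[[0.05, 0.7, 0.15], [0.1, 0.0, -0.0]], [[0.05, 0.7, 0.15], [0.1, 0.0, -0.0]], [[0.05, 0.7, 0.15], [0.1, 0.0, -0.0]],
```

View pics/s9z.png

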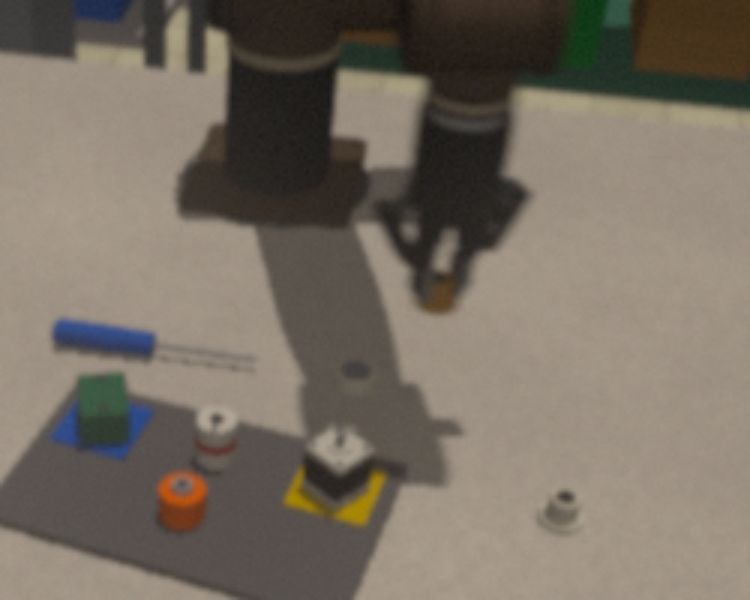

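Call:
drive_tool --series '[[[0.02, 0.65, 0.3], [0.1, 0, 0]], [[0.02, 0.7, 0.25], [0.1, 0, 0]], [[0.02, 0.7, 0.15], [0.1, 0, 0]], [[0.03, 0.7, 0.1], [0, 0, 0]], [[0.05, 0.7, 0.1], [0, 0, 0]]]'

```text
time: 31.55
eef_pos: [0.4465, 0.0141, 0.1395]
tcp_rot: [-0.682, -0.182, 0.683, -0.185]
contact_force: [1.1, 0.6, -0.6]
opening: 0.288
```

```bash
python3 - <<'E'
from h import *
plan([488.5,-77,115],-60,vmax=36)
E
```

```text
t 31.55 p [446.5  14.1 139.5] jaw -59.9 q [-0.19 -0.12  2.21 -0.01  1.05  0.86] F [ 1.1  0.6 -0.6] open 0.288
D [ 42.  -91.1 -24.5] rv [ 0.1  0.2 -0.3] rows 3
[[0.17, 0.67, 0.06], [0.0, 0.1, -0.1]], [[0.17, 0.67, 0.06], [0.0, 0.1, -0.1]], [[0.16, 0.67, 0.06], [0.0, 0.1, -0.1]],
```

Call:
drive_tool --series '[[[0.1, 0.67, 0.06], [0, 0.1, -0.1]], [[0.15, 0.6, 0.05], [0, 0.1, 0]], [[0.15, 0.3, 0.03], [0, 0, 0]], [[0.1, 0.1, 0], [0, 0, 0]], [[0, 0, 0], [0, 0, 0]]]'

```text
time: 32.05
eef_pos: [0.4829, -0.0687, 0.1124]
tcp_rot: [-0.683, -0.18, 0.684, -0.182]
contact_force: [0.2, 0.7, -1.7]
opening: 0.289
```

```bash
python3 - <<'E'
from h import *
plan([488.5,-77,75],-60,vmax=36)
E
```

```text
t 32.05 p [482.9 -68.7 112.4] jaw -60.3 q [-0.35  0.02  2.13 -0.    0.99  0.71] F [ 0.2  0.7 -1.7] open 0.289
D [  5.6  -8.3 -37.4] rv [-0.3  0.  -0.1] rows 2
[[0.37, 0.1, -0.01], [-0.2, 0.0, -0.0]], [[0.37, 0.1, -0.01], [-0.2, 0.0, -0.0]],
```

Call:
drive_tool --series '[[[0.25, 0.12, -0.01], [-0.3, 0, 0]], [[0.22, 0.05, 0], [0, 0, 0]], [[0.1, 0, 0], [0, 0, 0]], [[0, 0, 0], [0, 0, 0]], [[0, 0, 0], [0, 0, 0]]]'

```text
time: 32.55
eef_pos: [0.4861, -0.0723, 0.0825]
tcp_rot: [-0.682, -0.184, 0.683, -0.184]
contact_force: [-0.1, 0.2, -0.7]
opening: 0.288
```

```bash
python3 - <<'E'
from h import *
plan([488.5,-77,67],-60,vmax=36)
E
```

```text
t 32.55 p [486.1 -72.3  82.5] jaw -59.8 q [-0.35  0.08  2.13 -0.    0.93  0.69] F [-0.1  0.2 -0.7] open 0.288
D [  2.4  -4.7 -15.5] rv [0.2 0.1 0.1] rows 1
[[0.31, 0.11, 0.01], [0.2, 0.1, 0.1]],
```

Call:
drive_tool --series '[[[0.15, 0.11, 0.01], [0.2, 0.1, 0.1]], [[0.08, 0, 0], [0, 0, 0]], [[0, 0, 0], [0, 0, 0]], [[0, 0, 0], [0, 0, 0]]]'

```text
time: 32.95
eef_pos: [0.4892, -0.0773, 0.0711]
tcp_rot: [0.684, 0.182, -0.682, 0.184]
contact_force: [-0.1, 0.4, -0.2]
opening: 0.287
```

```bash
python3 - <<'E'
from h import *
plan([488.5,-77,66],-60,vmax=36)
E
```

```text
t 32.95 p [489.2 -77.3  71.1] jaw -60.0 q [-0.36  0.11  2.13 -0.    0.9   0.69] F [-0.1  0.4 -0.2] open 0.287
D [-0.7  0.3 -5.1] rv [-0.  -0.1 -0.1] rows 1
[[0.1, -0.01, 0.01], [-0.0, -0.1, -0.1]],
```

Call:
drive_tool --series '[[[0.06, -0.01, 0.01], [0, 0, 0]], [[0.03, 0, 0], [0, 0, 0]], [[0.01, 0, 0], [0, 0, 0]], [[0, 0, 0], [0, 0, 0]]]'

```text
time: 33.35
eef_pos: [0.4886, -0.0773, 0.066]
tcp_rot: [0.684, 0.182, -0.682, 0.184]
contact_force: [-0.3, 0.0, -0.7]
opening: 0.288
```

Call:
drive_tool --series '[[[0.02, 0, 0], [0, 0, 0]], [[0.02, 0, 0], [0, 0, 0]]]'

```text
time: 33.55
eef_pos: [0.4889, -0.0774, 0.0648]
tcp_rot: [0.684, 0.182, -0.682, 0.184]
contact_force: [-3.9, 0.5, 8.9]
opening: 0.287
```

Seated at the expected height (64.8 mm). Release.

Call:
drive_tool --series '[[[0, 0, 0], [0, 0, 0]], [[0, 0, 0], [0, 0, 0]], [[0, 0, 0], [0, 0, 0]], [[0, 0, 0], [0, 0, 0]], [[0, 0, 0], [0, 0, 0]]]' --grip 1

```text
time: 34.05
eef_pos: [0.4898, -0.0777, 0.0654]
tcp_rot: [0.685, 0.182, -0.682, 0.184]
contact_force: [0.7, -1.2, -0.8]
opening: 1.002
```

Call:
drive_tool --series '[[[-0.4, 0, 0], [0, 0, 0]], [[-0.8, 0, 0], [0, 0, 0]], [[-0.9, 0, 0], [0, 0, 0]], [[-0.4, 0.5, -0.1], [0, 0, 0]], [[0, 0.8, -0.2], [0, 0, 0]]]'

```text
time: 34.55
eef_pos: [0.532, -0.1238, 0.1926]
tcp_rot: [-0.682, -0.185, 0.683, -0.184]
contact_force: [0.7, -0.4, 1.1]
opening: 1.004
```

Call:
drive_tool --series '[[[0, 0.8, -0.2], [0, 0, 0]], [[0, 0.8, -0.2], [0, 0, 0]], [[0, 0.8, -0.2], [0, 0, 0]], [[0, 0.5, -0.1], [0, 0, 0]], [[0, 0, 0], [0, 0, 0]]]'

```text
time: 35.05
eef_pos: [0.6418, -0.2392, 0.1947]
tcp_rot: [0.684, 0.182, -0.681, 0.185]
contact_force: [-0.6, -0.4, 0.5]
opening: 1.003
```

```bash
python3 - <<'E'
from h import *
print(ctrl.get_state()['eef_pos'],ctrl.get_state()['time'])
d=shot('top','t10'); s=shot('scene','s10')
c=comps(d,(12,90,20),(25,255,255),(272,195),r=16,name='mbr'); print('brass',rect(onplane(d,c,.050)))
c=comps(d,(55,60,62),(90,255,255),(272,195)); print('blk',rect(onplane(d,c,.046)))
c=comps(d,(22,0,118),(60,23,255),(180,180),r=20); print('mot',rect(onplane(d,c,.058)))
c=comps(d,(0,0,115),(180,35,255),(227,187),r=14); C=rect(onplane(d,c,.052))['c']; print(C)
c=comps(d,(4,150,115),(20,255,255),(232,155)); E=rect(onplane(d,c,.038))['c']; print(E,(E-C)@[.986,-.1664],(E-C)@[.1664,.986])
z=lambda i,a,b,c,e,f:cv2.resize(i[a:b,c:e,::-1],None,fx=f,fy=f,interpolation=cv2.INTER_CUBIC)
cv2.imwrite('pics/f1.png',z(d['img'],115,235,150,310,5)); cv2.imwrite('pics/f2.png',z(s['img'],140,260,180,350,4))
E
```

```text
[ 0.64178351 -0.23917652  0.1946865 ] 35.05
brass {'c': array([488. , -76.8]), 'cm': array([488. , -76.9]), 's': array([38.3, 38.6]), 'a': 63.3}
blk {'c': array([487.5, -75.6]), 'cm': array([491.2, -67.1]), 's': array([58. , 44.3]), 'a': 17.6}
mot {'c': array([525.4, 139. ]), 'cm': array([524.8, 138.4]), 's': array([42.9, 42.9]), 'a': 52.1}
[507.4  30.7]
[583.5  17.6] 77.21444000000002 -0.2535599999999937
```

View pics/f1.png

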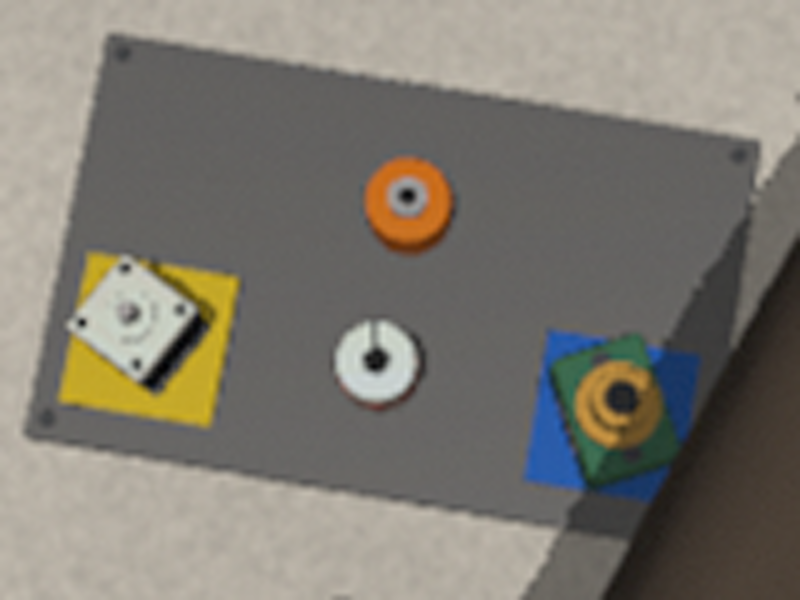

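View pics/f2.png

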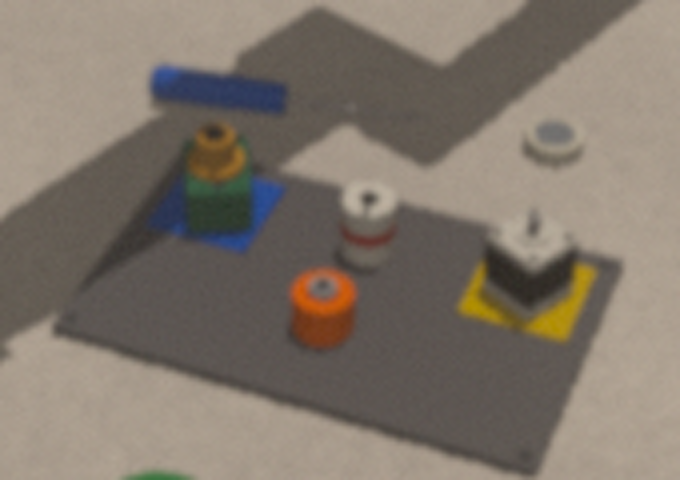

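View pics/t10.png

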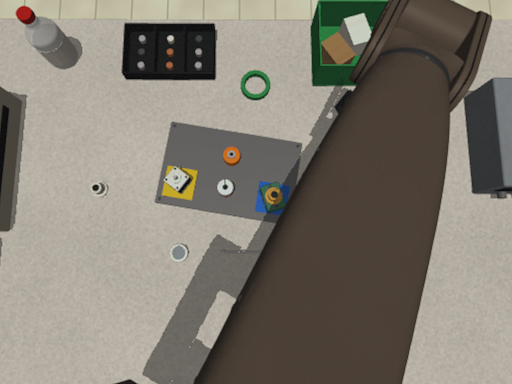

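```bash
python3 -c "
from h import *
print(ctrl.sign_off())"
```

```text
the job is handed in; nothing more can be done
None
```

The conveyor drive kit is set out on the board in the order you asked, and the job is handed in after about 35 s of the 120 s allowed. All five parts stand upright, the arm is clear of them, and no verdict was reported.

The last camera checks, from the top view, showed:

| Part | Result |
|---|---|
| Bearing block | About 1.4 mm off the blue pad's centre |
| Motor | About 1 mm off the yellow pad's centre |
| Coupling | About 1.2 mm from the midpoint between the pads |
| Encoder | 39.2 to 40.3 mm gap behind the coupling (two readings), within 0.3 mm sideways of straight behind it |
| Brass bushing | Flange down, within about 1 mm of the middle of the block's top |
| White bushing | Same place in the pictures as at the start |

- **Encoder:** it was let go only once it had touched the board, at about 9 N.
- **Encoder gap:** the two readings differ by about 1 mm. A looser colour mask that also took in the encoder's side gave a smaller gap of 38.5 mm, which I set aside.
- **Block reading:** the arm partly hid the block in the last picture. Its figure comes mainly from an earlier clear view, though the outline in the last picture agreed within 1 mm.
- **Cameras:** the two cameras disagree by up to about 1.8 mm on where the pads are, within the stated calibration. I used the top camera for both picking and checking.

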